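# Draw the spice basket out of the rack with the hook

### The job

The wooden basket with the two spice jars stands too deep under the shelf of the spice rack for the gripper. Take the hook tool, hook its turned-down end behind the basket's front wall and draw the basket out gently along its guides until it presses lightly but definitely against both stop pegs, touching the basket with nothing but the hook and keeping the jars upright in it. Leave it resting against the pegs, lay the hook back on the bare worktop, clear of the rack, and keep everything else as it stands.

Things in the scene. Friction and masses are not known exactly. Their poses are not given: they have to be found in the camera images.
- hook: loose hook tool, 160 g, on the right, standing on its dark wooden handle: 120 mm long (x), 22 wide (y), 30 high. Origin: centre of the handle's underside, x to the hooked end, z up. An 8 mm steel rod cranks up from the handle's front to centre height 45 mm (level from x = 98 to 174, underside z = 41), then turns straight down at x = 180, ending at z = 2. Grip across the handle at x = 0 to 20.
- hook_tip (a point): lower end of the hook's turned-down end (hook frame x = 180, y = 0, z = 4 mm); the turned-down rod is 8 mm thick
- rack: fixed wooden spice rack. Origin on the worktop, x into the rack (back), z up. Base board x = -150 to 130 mm, 210 mm wide, top at z = 8. Shelf (underside z = 169, top 183) and side panels (inner faces y = +-93) span x = -40 to 130; two tins up to 58 mm high are fixed at the back of the shelf. Guide strips 14 mm high on the board, inner faces y = +-69, run along x.
- basket: loose open wooden basket on the base board, 4 mm play to each guide. 120 mm deep (x, to the back), 130 wide (y), 50 high, walls and floor 5. Origin: centre of its underside. Front bay empty: x = -55 to -2.5, y = +-60; two jars in the back bay. With jars 0.5 to 0.9 kg; slides with a few newtons of friction.
- basket_rim (a point): middle of the top edge of the basket's front wall (basket frame x = -57.5, y = 0, z = 50 mm). The glued front wall is delicate: the hook must never load the basket with more than 20 N.
- stop: two rigid, firmly clamped steel pegs, 12 mm thick, 34 high, on the board at y = +-50 mm in two 24 mm slots: where along the slots is not measured, but seen or felt. Origin: board top, midway, x as the rack's x; pegs' centres somewhere at x = 0 to 24, so the basket touches with its origin at x = 66 to 90. A light but definite press: 6 to 10 N above sliding friction, for half a second.
- jar_left: spice jar 45 mm wide, 106 mm high, loose in the left back bay of the basket; origin: centre of its underside
- jar_right: spice jar 45 mm wide, 105 mm high, loose in the right back bay of the basket; origin: centre of its underside
- salt: salt shaker, 44 mm wide, 90 mm high, between the hook and the rack; origin: centre of its underside; leave it standing
- glass_near: drinking glass, 80 mm wide, 91 mm high, on the left; origin: centre of its underside; leave it
- baby_bottle: plastic bottle, 53 mm wide, 169 mm high, on the left; origin: centre of its underside; leave it
- green_jar: small jar, 66 mm wide, 90 mm high, on the left; origin: centre of its underside; leave it
- tomato: tomato, 74 mm wide, on the left; leave it
Mind the look-alikes: they are no part of the job. Leave any pink or red look-alike of the jar_right alone.

How it is judged:
On the way, in this order (a step that is already met when the one before it is completed fails the run):
1. the hook's end is behind the basket's front wall, below its rim, with the basket still in the rack (z of hook_tip in the frame of basket between 0.004 and 0.042 m and x of hook_tip in the frame of basket between -0.056 and 0 m and x of basket in the frame of stop above 0.098 m and y of hook_tip in the frame of basket between -0.06 and 0.06 m), for 0.1 s.
2. the hook presses the basket against the stop pegs (contact force between hook and basket above 4 N and contact force between basket and stop above 4 N), for 0.2 s.
At the end, for the whole second after the job is handed in: The basket stands level and at rest on the rack's board, still resting against the stop pegs (some contact force) and square to the rack within 0.05 rad, with both jars upright (within 0.2 rad) in its back bay; the hook lies at rest on the worktop, touching neither rack, pegs nor basket (x of basket in the frame of stop below 0.094 m and angle between the x axis of basket and the x axis of stop, either way round below 0.05 rad and z of basket in the frame of rack below 0.012 m and angle between basket's own z axis and vertical below 0.05 rad and linear speed of each of basket, hook below 0.01 m/s and angle between each of jar_left, jar_right's own z axis and vertical below 0.2 rad and distance between each of jar_left, jar_right and basket below 0.06 m and height (world z) of hook between -0.01 and 0.025 m and height (world z) of hook_tip below 0.03 m and contact force between hook and rack below 0.1 N and contact force between hook and stop below 0.1 N and contact force between hook and basket below 0.1 N and contact force between basket and stop above 0.05 N).
It fails at once if the hook loads the basket with more than 20 N (contact force between hook and basket above 20 N).
It fails at once if fingers or arm touch the basket or its jars (contact force between any of the fingers, the arm and basket above 0.5 N or contact force between any of the fingers, the arm and jar_left above 0.5 N or contact force between any of the fingers, the arm and jar_right above 0.5 N).
It fails at once if a jar in the basket tips over 0.35 rad (angle between any of jar_left, jar_right's own z axis and vertical above 0.35 rad).
It fails at once if a bystander is moved by more than 30 mm (distance of any of salt, glass_near, baby_bottle, green_jar, tomato from where it was at the start of the episode above 0.03 m).
It fails at once if the hook is dropped or flung (faster than 1 m/s) (linear speed of hook above 1 m/s).
It also fails if it takes over 64 s, if anything falls off the work surface, if the arm or the gripper's body presses on something with over 40 N, if the wrist force passes 120 N, or if a joint passes its speed limit or range.

### The arm

A 7-joint arm with a two-finger parallel gripper is mounted at the origin on a cart in front of the work surface, level with it; the furniture and walls round the work are solid. World frame = base frame: x ahead of the robot, y to its left, z up, the work surface at z = 0. Lengths are in m, angles in rad, forces in N, time in s.
With the tool pointing down it reaches from about 0.425 to 0.975 m from the base axis. Payload 16.7 kg.
Tool frame: the origin (TCP) lies midway between the tips of the shut fingers; the grasp point (between the pads) lies 19 mm behind it; x points along the fingers, y is the direction in which the jaws open and shut, and the axes are right-handed (so a half turn about x gives the same grasp; the last joint's range is limited). The gripper opens to 85 mm and grips with 20 to 120 N. Pads are 22 mm wide; open, the fingers measure 114 mm over their backs; the gripper's body (76 mm by 85 mm) begins 54 mm behind the grasp point. The pads swing forward as they close: fully open they stand 13 mm farther back than shut.
Start: joints at [1.067, 0.426, 0.074, 1.606, -0.034, 1.111, -0.067], TCP at [0.234, -0.633, 0.231] pointing down, gripper open.
Joint ranges: [-2.85, 2.85], [-0.5, 2.14], [-1.23, 1.37], [0.21, 2.46], [-1.02, 4.16], [0.16, 2.05], [-2.73, 2.73]. Speed limits (rad/s): [1.89, 1.89, 2.39, 2.39, 3.01, 3.01, 3.01].

### API

Orientations are given as a 3x3 rotation matrix whose columns are the frame's x, y, z axes.
In Python, from station import sensors, imaging, workorder, finder gives the robot as it stands. The module is installed in compiled form; this text tells all that it offers.
- The arm moves only by the tool drive_tool, never from a script. Its argument "deltas" is a list of rows, each a list of 7 numbers: the turn, a rotation vector about the tool's x, y, z in rad, then the shift along the tool's x, y, z in mm, then the closure, from 0 (fully open) to 1 (shut). A call has 1 to 12 rows; each row is the pose to reach, as a shift and turn from the pose commanded when the call began, along the tool's axes at that moment; what a row does not reach only later rows make up. A row lasts 1/10 s, in which the tool goes at most 50 mm and 8.59 degrees, less where a joint would pass 70% of its speed; a pose out of reach is approached as far as the arm can. A call with a gripper value outside its range is refused whole. The fingers move at their own pace and stop on an object; the grip force is fixed at half the most. Time passes only in rows, so rows that repeat a pose let the fingers close. It gives the time, the measured TCP pose, the force and the opening at its end, in the units of the state.
- sensors.get_obs(): the state, without advancing time (a new reading comes with each control period).
- imaging.snapshot(name): name is "side" or "top" or "wrist"; returns (picture, depth): 384x512x3 uint8, red, green, blue; 384x512 float32, m along the optical axis (not along the pixel's ray), 0 where there is no reading.
- imaging.camera_model(name): a dict with "fx", "fy", "cx", "cy" (pixels), "distortion" ([k1, k2, p1, p2, k3] as OpenCV has them; the pictures are not rectified), "camera_from_world" (4x4, takes a point from world to camera coordinates). Camera axes: x right, y up, looking along -z (the intrinsics and any distortion apply to the point x, -y, -z); pixel columns grow to the right and rows downward; lengths in m; the calibration is good to about 2 mm. A picture is of the moment at which its call begins: read the wrist's pose just before it. camera_model takes no time and is no camera call; for the wrist camera it gives the pose at the moment of the call.
- workorder.sign_off(): hands the job in, once; it reports no verdict.
Trained networks look in the newest picture that a camera, given by its name, has taken for a name from the list of things; names that differ only in an ending like _2 or _b are one class to them, and where a whole thing is asked for, a point or a joint stands for the part that bears it (a point fixed in the world has none). Each returns a list of dicts, best first, with "confidence" (0 to 1); they miss things now and then, are a little off and sometimes report something else, mostly with a low value. They report only what shows in the picture. A call takes as long as a camera call. They do not tell look-alikes from the thing itself.
- finder.cut_out(camera, target): "mask" (384x512 bool, what is visible of it) and "pixel" ([column, row] in pixels, amid what is visible of it).
The state is a dict: "t": time; "joints": joint angles; "joint_vel": joint speeds; "effort": joint torques, N m; "eef_pos": TCP position; "eef_rot": TCP orientation; "contact_force": force on the tool from outside, world axes, zero at the start; "torque": the same for the moment, N m; "gripper_width": opening from 0.0 (shut) to 1.0 (fully open).
Only numpy, scipy, OpenCV 4.12 (cv2) and the standard library are available. Lean on these libraries where they do the work, as an engineer would, in place of code of your own. Each camera call takes 0.05 s, during which the arm holds its last target.

## Working session

There is one attempt and no reset: what is moved stays moved. The work goes in short steps, Python scripts to look and compute and a tool call to move; the robot and the scene stay as the last step left them, time stands still between calls to the robot, and variables do not carry over. Pictures are saved under pics/ and viewed, and the job is handed in when it is done.

Besides the shell and the picture viewer there is one more tool, called as name(argument=value, ...), one argument or row to a line, values as JSON. drive_tool: Moves the arm, as the interface text tells. Its arguments: {"type":"object","properties":{"deltas":{"type":"array","items":{"type":"array","items":{"type":"number"}}}},"required":["deltas"]}

```bash
mkdir -p pics; cat > h.py <<'E'
import numpy as np, cv2
from station import sensors, imaging, workorder, finder
def snap(n,f=None):
    p,d=imaging.snapshot(n); m=imaging.camera_model(n)
    if f: cv2.imwrite('pics/'+f,cv2.resize(p[:,:,::-1],(768,576)))
    return p,d,m
def cloud(d,m):
    h,w=d.shape; v,u=np.mgrid[0:h,0:w]
    K=np.array([[m['fx'],0,m['cx']],[0,m['fy'],m['cy']],[0,0,1.]])
    pts=np.stack([u,v],-1).reshape(-1,1,2).astype(float)
    n=cv2.undistortPoints(pts,K,np.array(m['distortion'],float)).reshape(h,w,2)
    P=np.stack([n[...,0]*d,-n[...,1]*d,-d,np.ones_like(d)],-1)
    W=P@np.linalg.inv(np.array(m['camera_from_world'])).T
    W=W[...,:3]; W[d<=0]=np.nan
    return W
E
python3 - <<'E'
from h import *
np.set_printoptions(precision=4,suppress=True)
o=sensors.get_obs()
for k in o: print(k,o[k])
for n in ['side','top','wrist']:
    p,d,m=snap(n,n+'0.png'); np.savez('/tmp/'+n+'0.npz',p=p,d=d,W=cloud(d,m))
    print(n,m['fx'],np.linalg.inv(np.array(m['camera_from_world'])))
E
```

```text
t 0.0
joints [ 1.0675  0.4267  0.0738  1.6066 -0.0341  1.1108 -0.0671]
joint_vel [-0.0008  0.0002 -0.0007  0.0013 -0.0006  0.0019  0.0001]
effort [  0.0006 -94.9855   3.7611 -46.3514   0.0193   0.0104   0.    ]
eef_pos [ 0.2337 -0.6328  0.2306]
eef_rot [[-0.0005  0.3465 -0.9381]
 [ 0.0012 -0.9381 -0.3465]
 [-1.     -0.0013  0.0001]]
contact_force [ 0.8235  0.1463 -0.0012]
torque [ 0.0223 -0.0476 -0.0148]
gripper_width 1.0004753511106335
side 428.82614696591173 [[-0.3051  0.3851 -0.871  -0.4025]
 [-0.9523 -0.127   0.2774  0.6036]
 [-0.0038  0.9141  0.4055  0.5069]
 [ 0.      0.      0.      1.    ]]
top 408.7700145805902 [[ 0.368   0.8767 -0.3099  0.1885]
 [-0.9298  0.346  -0.1254  0.142 ]
 [-0.0027  0.3343  0.9425  1.2278]
 [ 0.      0.      0.      1.    ]]
wrist 283.37405096794805 [[ 0.3461  0.8905  0.2951  0.3092]
 [-0.9382  0.3292  0.1069 -0.6052]
 [-0.002  -0.3139  0.9495  0.3733]
 [ 0.      0.      0.      1.    ]]
```

View pics/side0.png

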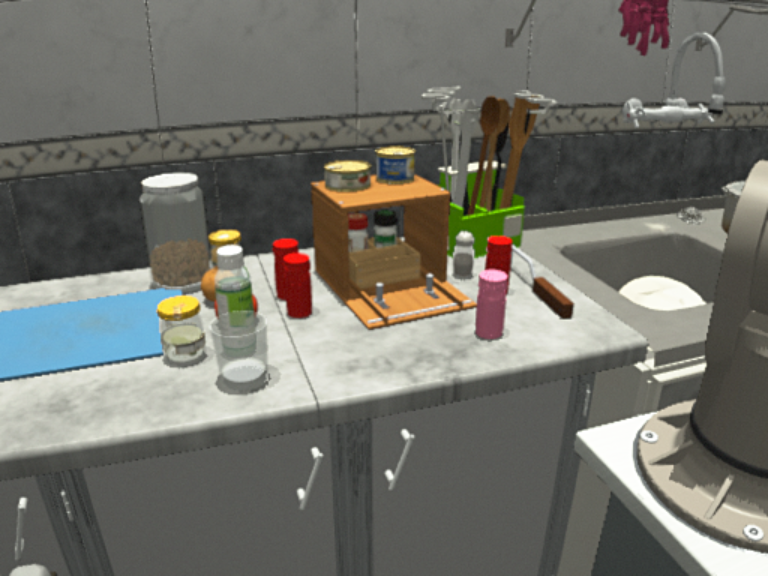

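View pics/top0.png

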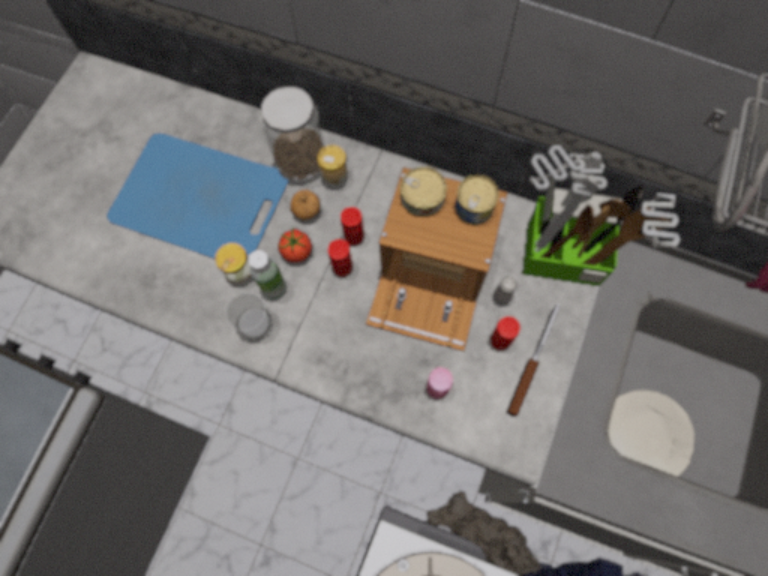

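View pics/wrist0.png

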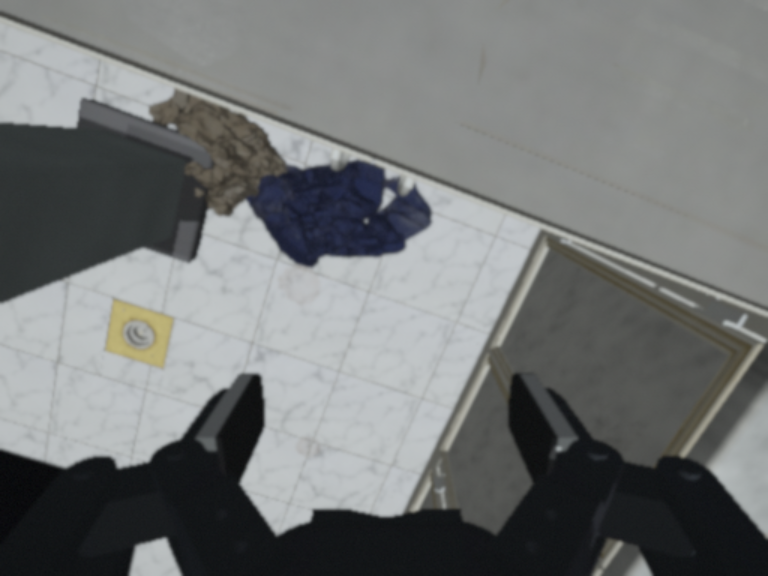

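The views show the rack at the centre (side about 390,240) with the pegs at its front. The hook is at the right, with its handle at top view (523,387) and its rod end near (555,310). The salt shaker is at (505,292). Red and pink jars stand near the path at (505,333) and (440,382).

```bash
python3 - <<'E'
from h import *
np.set_printoptions(precision=4,suppress=True)
for c in ['top','side']:
    p,d,m=snap(c); W=cloud(d,m); np.savez('/tmp/%s1.npz'%c,p=p,d=d,W=W)
    for t in ['hook','rack','basket','stop','jar_left','jar_right','salt','glass_near','green_jar','tomato','baby_bottle']:
        for r in finder.cut_out(c,t)[:3]:
            q=W[r['mask']]; q=q[~np.isnan(q[:,0])]
            if len(q)==0: print(c,t,'none');continue
            print(c,t,round(r['confidence'],2),np.round(np.array(r['pixel'])*1.5),len(q),'med',np.median(q,0),'lo',np.percentile(q,3,0),'hi',np.percentile(q,97,0))
            if r['confidence']>.5: np.savez('/tmp/m_%s_%s.npz'%(c,t),q=q,mask=r['mask'])
            if t in('hook','rack','basket','jar_left','tomato'): break
print(sensors.get_obs()['t'])
E
```

```text
top hook 0.59 [528. 381.] 301 med [ 0.4958 -0.0094  0.0299] lo [ 0.4308 -0.0217  0.0196] hi [0.6403 0.0015 0.0466]
top rack 0.65 [435. 250.] 7456 med [0.6401 0.2392 0.1816] lo [0.5119 0.1406 0.0048] hi [0.7601 0.338  0.2389]
top basket 0.63 [439. 263.] 413 med [0.6487 0.2415 0.0299] lo [0.6403 0.1819 0.0092] hi [0.6784 0.3039 0.0616]
top stop 0.58 [405. 324.] 161 med [0.5232 0.2483 0.0117] lo [0.5065 0.1418 0.0059] hi [0.5882 0.3232 0.0437]
top jar_right 0.75 [439. 380.] 274 med [0.413  0.1466 0.1035] lo [0.3995 0.1281 0.0209] hi [0.4394 0.1658 0.1084]
top jar_right 0.59 [348. 220.] 291 med [0.6563 0.4251 0.1005] lo [0.6449 0.4091 0.0204] hi [0.6827 0.4474 0.1086]
top jar_right 0.53 [505. 336.] 310 med [0.5515 0.0631 0.1017] lo [0.5397 0.0431 0.0087] hi [0.5782 0.0812 0.1087]
top salt 0.63 [510. 291.] 197 med [0.6436 0.0881 0.0624] lo [0.6336 0.0701 0.0095] hi [0.6661 0.1038 0.0908]
top glass_near 0.89 [246. 312.] 680 med [0.4144 0.559  0.0421] lo [0.3734 0.5098 0.009 ] hi [0.4454 0.5845 0.0914]
top green_jar 0.65 [530. 381.] 409 med [ 0.4958 -0.0104  0.0296] lo [ 0.4283 -0.0229 -0. 
[... 1269 characters left out ...]
1212]
side jar_right 0.62 [490. 301.] 826 med [0.4065 0.1568 0.0634] lo [0.3997 0.1325 0.0085] hi [0.4299 0.1711 0.1077]
side salt 0.78 [462. 255.] 381 med [0.642  0.0964 0.0463] lo [0.6337 0.0749 0.0072] hi [0.6596 0.1108 0.0879]
side glass_near 0.94 [238. 351.] 1673 med [0.3815 0.5485 0.0634] lo [0.3712 0.5149 0.0068] hi [0.4473 0.5809 0.0911]
side glass_near 0.2 [389. 231.] 359 med [0.7219 0.2295 0.094 ] lo [0.7142 0.2066 0.0594] hi [0.7458 0.2455 0.1212]
side green_jar 0.65 [177. 328.] 1220 med [0.4762 0.6279 0.06  ] lo [0.4672 0.5993 0.0082] hi [0.5204 0.6576 0.0924]
side baby_bottle 0.57 [231. 286.] 988 med [0.4777 0.5456 0.1228] lo [0.4671 0.5191 0.0756] hi [0.54   0.5695 0.1699]
1.35
```

```bash
python3 - <<'E'
from h import *
np.set_printoptions(precision=4,suppress=True)
for c in ['top','side']:
    z=np.load('/tmp/%s1.npz'%c); W=z['W'];p=z['p']
    # shelf top
    q=W.reshape(-1,3); q=q[~np.isnan(q[:,0])]
    box=(q[:,0]>.45)&(q[:,0]<.85)&(q[:,1]>.1)&(q[:,1]<.4)
    for nm,lo,hi in [('shelf',.178,.188),('board',.004,.012)]:
        s=q[box&(q[:,2]>lo)&(q[:,2]<hi)]
        r=cv2.minAreaRect((s[:,:2]*1000).astype(np.float32)); print(c,nm,len(s),r, cv2.boxPoints(r).tolist())
    # basket front wall
    b=np.load('/tmp/m_%s_basket.npz'%c)['q']
    print('z hist',np.histogram(b[:,2],bins=10))
    f=b[(b[:,2]>.02)&(b[:,2]<.054)&(b[:,0]<.665)]
    A=np.polyfit(f[:,1],f[:,0],1); 
    for _ in range(3):
        rr=f[:,0]-np.polyval(A,f[:,1]); k=abs(rr)<.004; A=np.polyfit(f[k,1],f[k,0],1)
    print('front wall x=',A,'yaw',np.arctan(-A[0]),'ymin/max',f[k,1].min(),f[k,1].max(),'z',f[k,2].max(),k.sum())
    hk=np.load('/tmp/m_%s_hook.npz'%c)['q']
    h=hk[(hk[:,2]>.022)&(hk[:,2]<.036)&(hk[:,0]<.55)]
    r=cv2.minAreaRect((h[:,:2]*1000).astype(np.float32)); print('handle',len(h),r)
    rod=hk[(hk[:,0]>.575)&(hk[:,2]>.035)]
    print('rod',len(rod),rod[np.argsort(rod[:,0])][::max(1,len(rod)//12)])
    # pegs
    s=q[box&(q[:,0]>.53)&(q[:,0]<.62)&(q[:,2]>.024)&(q[:,2]<.05)]
    for sg in (0,1):
        t=s[(s[:,1]>.245)==sg]; 
        if len(t): print('peg',len(t),t.mean(0),t.min(0),t.max(0), 'top', t[t[:,2]>.038].mean(0))
E
```

```text
top shelf 2603 ((696.267578125, 246.84072875976562), (172.14266967773438, 210.009765625), 6.042503356933594) [[599.6209716796875, 342.2018127441406], [621.7279052734375, 133.35885620117188], [792.9141845703125, 151.47964477539062], [770.8072509765625, 360.3226013183594]]
top board 2772 ((650.3837280273438, 250.04185485839844), (398.042236328125, 299.5874328613281), 0.06201992556452751) [[451.2005615234375, 399.62005615234375], [451.52490234375, 100.03279876708984], [849.56689453125, 100.46365356445312], [849.2425537109375, 400.0509033203125]]
z hist (array([172,  81, 102,  54,   0,   0,   0,   0,   0,   4]), array([0.0058, 0.023 , 0.0402, 0.0574, 0.0747, 0.0919, 0.1091, 0.1263,
       0.1435, 0.1608, 0.178 ]))
front wall x= [-0.0902  0.668 ] yaw 0.08995398629507208 ymin/max 0.17866085325937295 0.30493460153384777 z 0.05313677104333725 168
handle 260 ((487.3526611328125, -10.15137004852295), (21.811742782592773, 124.38683319091797), 86.10875701904297)
rod 11 [[ 0.5753 -0.0147  0.0498]
 [ 0.637  -0.0206  0.052 ]
 [ 0.6403 -0.0198  0.0514]
 [ 0.6437 -0.019   0.0503]
 [ 0.6451 -0.0219  0
[... 1333 characters left out ...]
rod 35 [[ 0.5752 -0.0101  0.0436]
 [ 0.5815 -0.0134  0.0469]
 [ 0.5839 -0.0146  0.0489]
 [ 0.5899 -0.0146  0.0497]
 [ 0.5964 -0.0154  0.0471]
 [ 0.5999 -0.0139  0.0491]
 [ 0.6055 -0.017   0.0497]
 [ 0.6095 -0.0161  0.0483]
 [ 0.6138 -0.0184  0.0495]
 [ 0.6166 -0.0168  0.0486]
 [ 0.6196 -0.0151  0.0477]
 [ 0.6243 -0.0177  0.0488]
 [ 0.6317 -0.0219  0.0487]
 [ 0.6333 -0.0163  0.0456]
 [ 0.638  -0.0185  0.05  ]
 [ 0.6418 -0.0174  0.0487]
 [ 0.6453 -0.0163  0.0444]
 [ 0.6479 -0.0207  0.0493]]
peg 42 [0.586  0.1854 0.0336] [0.5698 0.165  0.0241] [0.6114 0.1951 0.0457] top [0.5864 0.1889 0.0423]
peg 102 [0.5905 0.3179 0.0354] [0.5313 0.2835 0.024 ] [0.6193 0.3473 0.0498] top [0.5934 0.3197 0.0433]
```

```bash
python3 - <<'E'
import numpy as np,cv2
p=np.load('/tmp/top1.npz')['p'][:,:,::-1]; s=np.load('/tmp/side1.npz')['p'][:,:,::-1]
a=cv2.resize(p[90:290,240:400],(480,600),interpolation=cv2.INTER_CUBIC)
b=cv2.resize(s[110:230,200:400],(800,480),interpolation=cv2.INTER_CUBIC)
cv2.imwrite('pics/ca.png',a);cv2.imwrite('pics/cb.png',b)
E
```

```text
(no output)
```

View pics/ca.png

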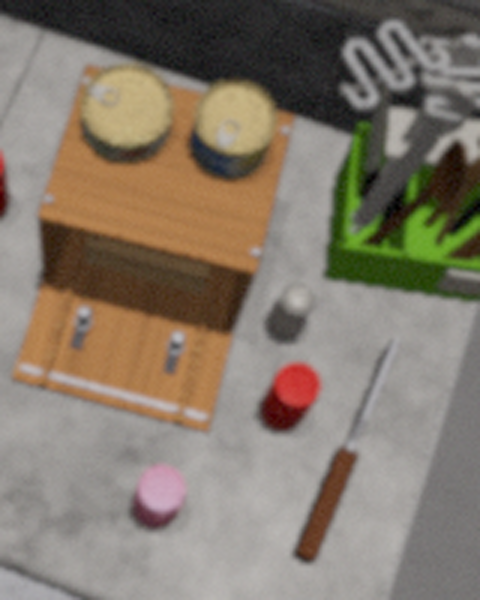

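View pics/cb.png

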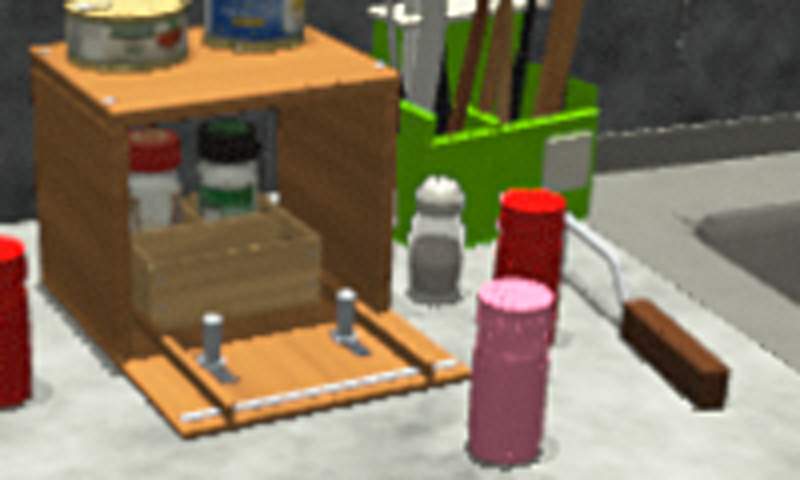

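The geometry is consistent: rack yaw about 0.105 rad, hook yaw about -0.06 with its origin near (0.485, -0.009), and about 50 mm of basket travel. Next I move above the hook handle.

drive_tool(
  deltas=[
    [0.034, 0, 0, 0, -33, -31, 0],
    [0.069, 0, 0, 0, -66, -62, 0],
    [0.104, 0, 0, 0, -99, -92, 0],
    [0.138, 0, 0, 0, -132, -123, 0],
    [0.173, 0, 0, 0, -165, -154, 0],
    [0.207, 0, 0, 0, -198, -185, 0],
    [0.242, 0, 0, 0, -231, -216, 0],
    [0.277, 0, 0, 0, -264, -246, 0],
    [0.311, 0, 0, 0, -297, -277, 0],
    [0.346, 0, 0, 0, -330, -308, 0],
    [0.38, 0, 0, 0, -363, -339, 0],
    [0.415, 0, 0, 0, -396, -370, 0],
  ],
)

```text
t: 2.55
eef_pos: [0.4442, -0.1318, 0.2317]
eef_rot: [[0.001, -0.063, -0.998], [-0.0, -0.998, 0.063], [-1.0, 0.0, -0.001]]
contact_force: [0.2, -0.2, -0.2]
gripper_width: 1.001
```

drive_tool(
  deltas=[
    [0, 0, 0, 15, -32, -11, 0],
    [0, 0, 0, 30, -63, -22, 0],
    [0, 0, 0, 45, -95, -33, 0],
    [0, 0, 0, 60, -126, -43, 0],
    [0, 0, 0, 60, -126, -43, 0],
  ],
)

```text
t: 3.05
eef_pos: [0.4947, -0.0062, 0.1699]
eef_rot: [[-0.001, -0.056, -0.998], [0.002, -0.998, 0.056], [-1.0, -0.002, 0.002]]
contact_force: [-0.3, -0.8, 0.1]
gripper_width: 1.0
```

```bash
python3 - <<'E'
from h import *
np.set_printoptions(precision=4,suppress=True)
o=sensors.get_obs(); print(o['t'],o['eef_pos'],o['eef_rot'],o['joints'],o['contact_force'])
p,d,m=snap('wrist','w1.png'); W=cloud(d,m); np.savez('/tmp/w1.npz',p=p,W=W)
q=W.reshape(-1,3)
for r in finder.cut_out('wrist','hook')[:2]:
    print(r['confidence'],r['pixel'])
    hk=W[r['mask']]
    h=hk[(hk[:,2]>.024)&(hk[:,2]<.036)]
    b=cv2.minAreaRect((h[:,:2]*1000).astype(np.float32)); print('handle',len(h),b,cv2.boxPoints(b).tolist())
    rod=hk[hk[:,2]>.04]; print('rod',len(rod),rod[np.argsort(rod[:,0])][::max(1,len(rod)//12)])
E
```

```text
3.05 [ 0.4947 -0.0062  0.1699] [[-0.0015 -0.0563 -0.9984]
 [ 0.0016 -0.9984  0.0562]
 [-1.     -0.0016  0.0016]] [ 0.1864  0.2247 -0.3423  2.0465  0.0943  0.8863 -1.8349] [-0.3227 -0.8352  0.1452]
0.71 [264.2, 153.8]
handle 2420 ((496.8118896484375, -13.84922981262207), (22.01676368713379, 141.5400390625), 86.00252532958984) [[425.4466247558594, -19.897274017333984], [566.642333984375, -29.764385223388672], [568.1771240234375, -7.801185607910156], [426.9814453125, 2.0659255981445312]]
rod 1006 [[ 0.5674 -0.0196  0.0403]
 [ 0.577  -0.0198  0.0485]
 [ 0.5846 -0.0176  0.048 ]
 [ 0.5924 -0.0232  0.0493]
 [ 0.5996 -0.0209  0.0505]
 [ 0.6068 -0.0239  0.0481]
 [ 0.6138 -0.0217  0.0488]
 [ 0.6201 -0.0254  0.0465]
 [ 0.6265 -0.0223  0.0496]
 [ 0.6328 -0.025   0.0501]
 [ 0.6396 -0.027   0.0487]
 [ 0.6457 -0.0282  0.047 ]
 [ 0.6515 -0.0268  0.0492]]
```

View pics/w1.png

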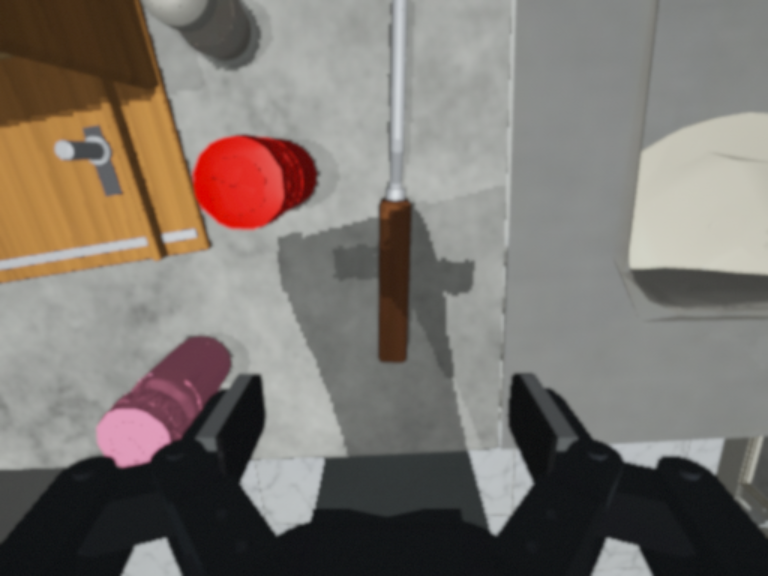

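```bash
python3 - <<'E'
import numpy as np
from scipy.optimize import least_squares
W={c:np.load('/tmp/%s.npz'%f)['W'].reshape(-1,3) for c,f in [('top','top1'),('side','side1'),('wrist','w1')]}
for nm,x,y in [('pink',.415,.15),('red',.56,.063)]:
  for c in W:
    q=W[c]; q=q[~np.isnan(q[:,0])]
    s=q[(np.hypot(q[:,0]-x,q[:,1]-y)<.045)&(q[:,2]>.09)]
    if len(s)<30: continue
    lo,hi=np.percentile(s,[2,98],axis=0); print(nm,c,len(s),lo.round(3),hi.round(3),((lo+hi)/2).round(3))
E
```

```text
pink top 217 [0.4   0.126 0.093] [0.441 0.166 0.109] [0.421 0.146 0.101]
pink side 234 [0.399 0.127 0.091] [0.439 0.171 0.108] [0.419 0.149 0.099]
pink wrist 2018 [0.409 0.123 0.091] [0.446 0.164 0.107] [0.427 0.143 0.099]
red top 197 [0.54  0.042 0.092] [0.582 0.08  0.109] [0.561 0.061 0.1  ]
red side 158 [0.54  0.043 0.09 ] [0.578 0.084 0.107] [0.559 0.064 0.098]
red wrist 3366 [0.545 0.037 0.092] [0.585 0.078 0.107] [0.565 0.057 0.1  ]
```

drive_tool(
  deltas=[
    [0.009, 0, 0, 35, 6, -1, 0],
    [0.009, 0, 0, 75, 6, -1, 0],
    [0.009, 0, 0, 115, 6, -1, 0],
    [0.009, 0, 0, 145, 6, -1, 0],
    [0.009, 0, 0, 165, 6, -1, 0],
    [0.009, 0, 0, 166, 6, -1, 0],
  ],
)

```text
t: 3.75
eef_pos: [0.4936, -0.0176, 0.0037]
eef_rot: [[-0.003, -0.071, -0.997], [-0.0, -0.997, 0.071], [-1.0, 0.001, 0.003]]
contact_force: [0.9, 0.2, 0.8]
gripper_width: 1.0
```

drive_tool(
  deltas=[
    [0, 0, 0, 0, -8, -1, 0],
    [0, 0, 0, 0, -8, -1, 0],
    [0, 0, 0, 0, -8, -1, 0],
  ],
)

```text
t: 4.05
eef_pos: [0.4975, -0.0084, 0.0067]
eef_rot: [[0.002, -0.07, -0.998], [-0.0, -0.998, 0.07], [-1.0, -0.0, -0.002]]
contact_force: [0.4, 0.2, 0.2]
gripper_width: 1.001
```

```bash
python3 - <<'E'
from h import *
np.set_printoptions(precision=4,suppress=True)
o=sensors.get_obs(); print(o['t'],o['eef_pos'],o['joint_vel'],o['contact_force'])
p,d,m=snap('wrist','w2.png')
p,d,m=snap('top','t2.png')
E
```

```text
4.05 [ 0.4975 -0.0084  0.0067] [ 0.0039  0.0018  0.0044  0.0069  0.0025 -0.0065  0.0004] [0.4275 0.2176 0.1604]
```

View pics/w2.png

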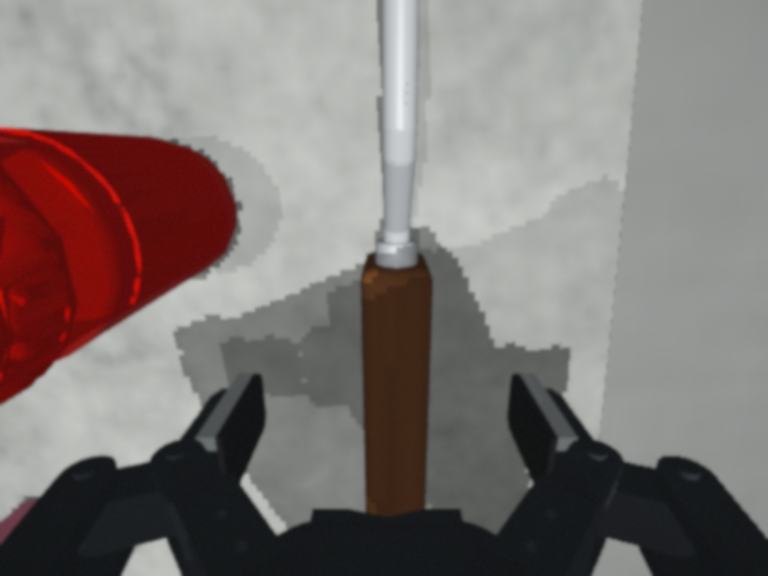

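The handle is centred at column 396 against the jaw midline at 388, so it is about 3 mm to the -y side. I correct for that and close.

drive_tool(
  deltas=[
    [0, 0, 0, 2, 3, 0, 0],
    [0, 0, 0, 3, 3, 0, 0],
    [0, 0, 0, 3, 3, 0, 1],
    [0, 0, 0, 3, 3, 0, 1],
    [0, 0, 0, 3, 3, 0, 1],
    [0, 0, 0, 3, 3, 0, 1],
    [0, 0, 0, 3, 3, 0, 1],
    [0, 0, 0, 3, 3, 0, 1],
    [0, 0, 0, 3, 3, 0, 1],
    [0, 0, 0, 3, 3, 0, 1],
  ],
)

```text
t: 5.15
eef_pos: [0.4964, -0.0114, 0.0025]
eef_rot: [[0.0, -0.07, -0.998], [0.0, -0.998, 0.07], [-1.0, -0.0, -0.0]]
contact_force: [-0.9, 0.1, 6.0]
gripper_width: 0.249
```

drive_tool(
  deltas=[
    [0, 0, 0, -20, 0, 0, 1],
    [0, 0, 0, -50, 0, 0, 1],
    [0, 0, 0, -85, 0, 0, 1],
    [0, 0, 0, -115, 0, 0, 1],
    [0, 0, 0, -130, 0, 10, 1],
    [0, 0, 0, -135, -8, 30, 1],
    [0, 0, 0, -135, -30, 50, 1],
    [-0.03, 0, 0, -135, -56, 59, 1],
    [-0.03, 0, 0, -135, -56, 59, 1],
  ],
)

```text
t: 6.05
eef_pos: [0.4405, 0.0512, 0.1376]
eef_rot: [[0.0, -0.036, -0.999], [0.001, -0.999, 0.036], [-1.0, -0.001, -0.0]]
contact_force: [0.1, -0.2, -1.9]
gripper_width: 0.244
```

```bash
python3 - <<'E'
from h import *
np.set_printoptions(precision=4,suppress=True)
o=sensors.get_obs(); print(o['t'],o['eef_pos'],o['joints'],o['contact_force'])
p,d,m=snap('side','s3.png')
E
```

```text
6.05 [0.4405 0.0512 0.1376] [ 0.1037  0.1939 -0.3998  2.1781  0.1054  0.7869 -1.9703] [ 0.0851 -0.2168 -1.8596]
```

View pics/s3.png

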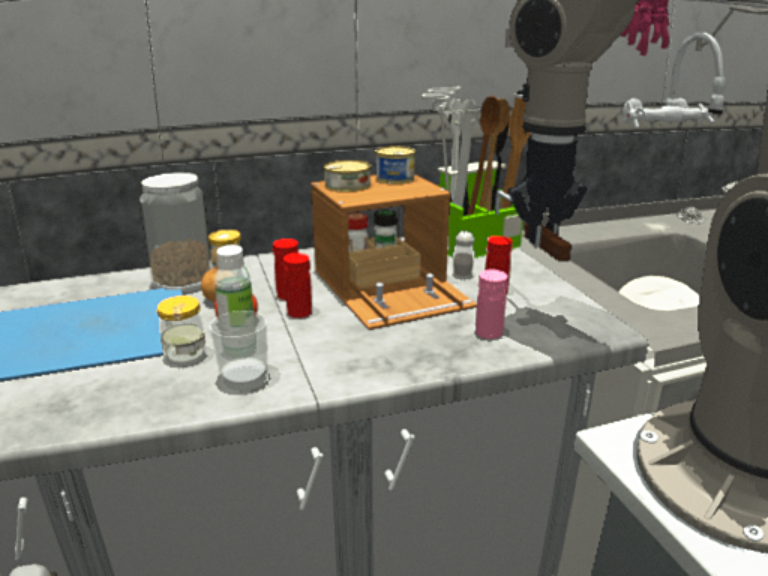

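drive_tool(
  deltas=[
    [-0.028, 0, 0, 0, -34, 6, 1],
    [-0.056, 0, 0, 0, -67, 11, 1],
    [-0.085, 0, 0, 0, -100, 16, 1],
    [-0.113, 0, 0, 0, -134, 21, 1],
    [-0.141, 0, 0, 0, -168, 26, 1],
    [-0.141, 0, 0, 0, -168, 26, 1],
    [-0.141, 0, 0, 20, -168, 26, 1],
    [-0.141, 0, 0, 45, -168, 26, 1],
    [-0.141, 0, 0, 45, -168, 26, 1],
  ],
)

```text
t: 7.0
eef_pos: [0.4212, 0.2157, 0.09]
eef_rot: [[-0.004, 0.1, -0.995], [-0.002, -0.995, -0.1], [-1.0, 0.002, 0.004]]
contact_force: [0.2, 0.3, -0.7]
gripper_width: 0.248
```

```bash
python3 - <<'E'
from h import *
np.set_printoptions(precision=4,suppress=True)
o=sensors.get_obs(); print(o['t'],o['eef_pos'],o['eef_rot'],o['joints'],o['contact_force'])
for c in ['side','top','wrist']:
    p,d,m=snap(c,c[0]+'4.png'); W=cloud(d,m); np.savez('/tmp/%s4.npz'%c,p=p,W=W)
E
```

```text
7.0 [0.4212 0.2157 0.09  ] [[-0.004   0.0995 -0.995 ]
 [-0.0021 -0.995  -0.0995]
 [-1.      0.0017  0.0042]] [-0.185   0.333  -0.49    2.1455  0.2348  0.7182 -2.3019] [ 0.2205  0.3355 -0.6691]
```

View pics/s4.png

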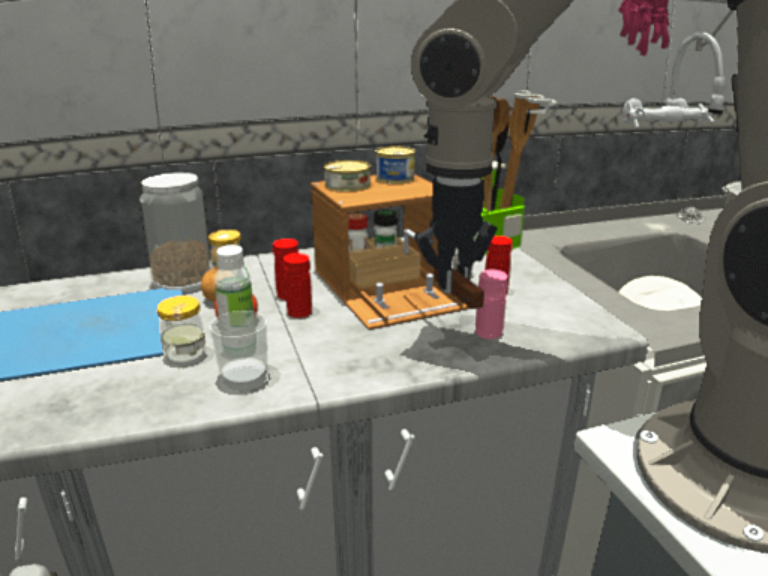

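View pics/t4.png

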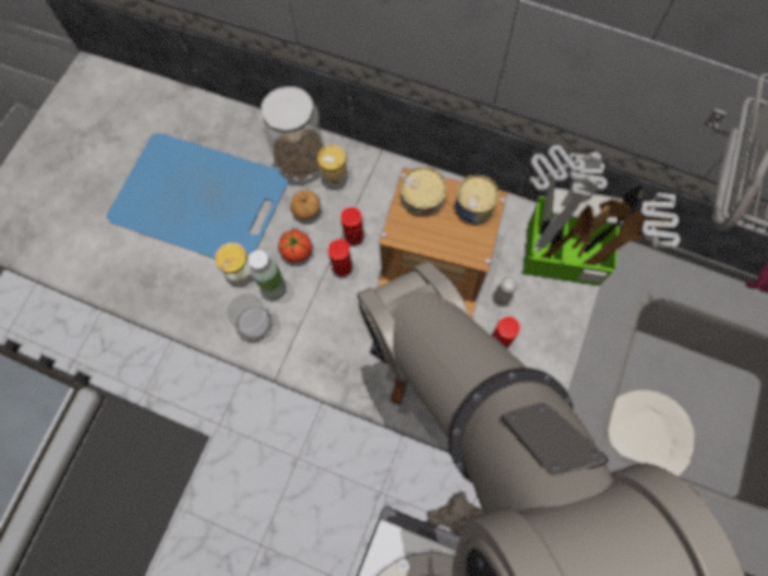

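View pics/w4.png

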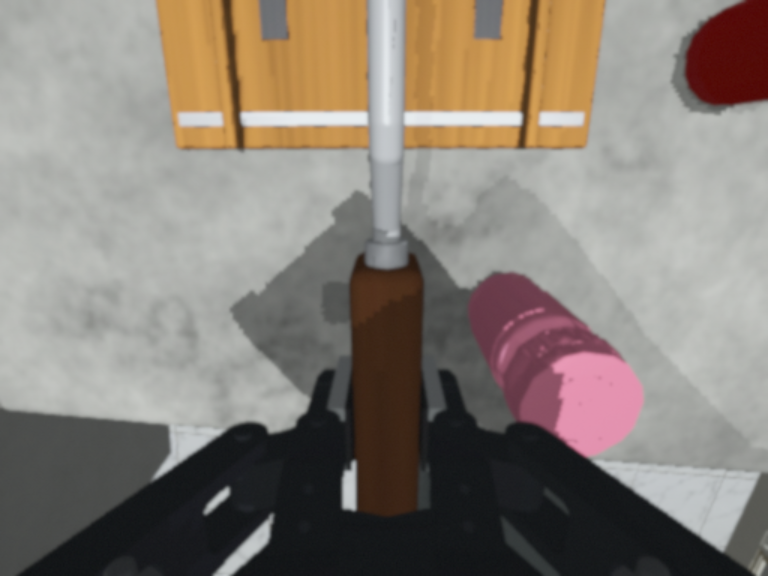

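```bash
python3 - <<'E'
from h import *
np.set_printoptions(precision=4,suppress=True)
ex=np.array([.9945,.1053]);ey=np.array([-.1053,.9945]);O=np.array([.6504,.2440])
def rk(q): return np.c_[(q[:,:2]-O)@ex,(q[:,:2]-O)@ey,q[:,2]]*1000
for c in ['wrist','side']:
    z=np.load('/tmp/%s4.npz'%c);W=z['W'];q=W.reshape(-1,3);q=q[~np.isnan(q[:,0])];r=rk(q)
    s=r[(r[:,0]>-160)&(r[:,0]<-40)&(abs(r[:,1])<20)&(r[:,2]>75)&(r[:,2]<150)]
    print(c,len(s))
    if len(s)==0: continue
    for a in range(-170,-40,10):
        t=s[(s[:,0]>=a)&(s[:,0]<a+10)]
        if len(t): print(a,len(t),t.mean(0),t[:,2].max())
    # board front / pegs
    for sg in(-1,1):
        t=r[(r[:,0]>-100)&(r[:,0]<-40)&(abs(r[:,1]-sg*50)<9)&(r[:,2]>15)&(r[:,2]<46)]
        if len(t): print('peg',sg,len(t),t.mean(0),t.min(0),t.max(0))
    t=r[(r[:,0]>-30)&(r[:,0]<10)&(abs(r[:,1])<50)&(r[:,2]>25)&(r[:,2]<60)]
    if len(t): print('front',len(t),np.median(t,0),np.percentile(t,[2,98],0))
W=np.load('/tmp/side1.npz')['W'].reshape(-1,3);r=rk(W[~np.isnan(W[:,0])])
for y in (-40,-20,0,20,40):
    t=r[(r[:,0]>-30)&(r[:,0]<20)&(abs(r[:,1]-y)<10)&(r[:,2]>20)&(r[:,2]<54)]; print('front0',y,len(t),np.median(t,0))
for sg in(-1,1):
    t=r[(r[:,0]>-100)&(r[:,0]<-40)&(abs(r[:,1]-sg*50)<12)&(r[:,2]>22)&(r[:,2]<46)]
    if len(t): print('peg0',sg,len(t),t.mean(0),np.percentile(t,[5,95],0))
E
```

```text
wrist 3210
-160 595 [-154.6126   -3.1702  131.8023] 137.72786316669132
-150 781 [-144.8228   -3.2625  137.8705] 140.69650271255733
-140 880 [-134.8814   -3.1716  138.6069] 141.14610598159211
-130 947 [-125.0777   -3.4051  138.5834] 141.567756022618
-120 7 [-119.8621   -2.7762  136.3043] 137.29821182989434
side 62
-100 4 [-95.7001   0.6151 135.8319] 137.85843011203718
-90 8 [-85.2146  -0.7222 136.2495] 138.26945362446602
-80 7 [-74.0477  -0.7322 133.661 ] 138.86678413906816
-70 43 [-64.6014  -1.2951 113.9795] 135.9042055848374
peg -1 45 [-71.3629 -46.9283  31.9584] [-79.6736 -54.3635  15.1458] [-62.5511 -42.7487  45.2734]
peg 1 55 [-70.3223  52.7321  31.4343] [-75.3025  47.3929  16.271 ] [-61.3063  57.1013  45.2446]
front 382 [-2.6099  1.8461 42.784 ] [[ -6.3094 -47.9552  25.4293]
 [  1.9154  48.4956  59.4808]]
front0 -40 71 [ -3.0646 -39.5651  38.0781]
front0 -20 72 [ -3.2128 -19.7841  36.1918]
front0 0 73 [-2.7558  0.0229 37.3814]
front0 20 70 [-2.6624 20.0154 38.0908]
front0 40 74 [-2.0306 40.6075 37.9029]
peg0 -1 36 [-70.4499 -47.1103  34.9614] [[-74.6363 -51.9502  23.9678]
 [-65.8971 -43.2966  43.8882]]
peg0 1 43 [-70.0944  52.6576  34.8053] [[-74.5881  47.7082  23.5574]
 [-63.9438  56.7169  44.581 ]]
```

Side view 4 shows the hook tip at (408,235), in front of the basket and above its rim. It measures about 3 mm to the -y side of the peg midline. I shift it and go in over the rim.

drive_tool(
  deltas=[
    [-0.005, 0, 0, 0, -3, -15, 1],
    [-0.005, 0, 0, 0, -3, -40, 1],
    [-0.005, 0, 0, 0, -3, -65, 1],
    [-0.005, 0, 0, 0, -3, -76, 1],
    [-0.005, 0, 0, 0, -3, -76, 1],
    [-0.005, 0, 0, 0, -3, -76, 1],
  ],
)

```text
t: 7.75
eef_pos: [0.4969, 0.2279, 0.0927]
eef_rot: [[-0.0, 0.105, -0.994], [0.0, -0.994, -0.105], [-1.0, -0.0, 0.0]]
contact_force: [-0.5, 0.5, -1.3]
gripper_width: 0.248
```

```bash
cat >> h.py <<'E'
ex=np.array([.9945,.1053]);ey=np.array([-.1053,.9945]);O=np.array([.6504,.2440])
def rk(q): return np.c_[(q[:,:2]-O)@ex,(q[:,:2]-O)@ey,q[:,2]]*1000
E
python3 - <<'E'
from h import *
np.set_printoptions(precision=4,suppress=True)
o=sensors.get_obs(); print(o['t'],o['eef_pos'],o['eef_rot'],rk(o['eef_pos'][None]),o['contact_force'])
p,d,m=snap('side'); W=cloud(d,m); r=rk(W.reshape(-1,3))
s=r[(r[:,0]>-160)&(r[:,0]<40)&(abs(r[:,1])<20)&(r[:,2]>75)&(r[:,2]<150)]
for a in range(-110,40,10):
        t=s[(s[:,0]>=a)&(s[:,0]<a+10)]
        if len(t): print(a,len(t),t.mean(0),t[:,2].min(),t[:,2].max())
cv2.imwrite('pics/s5.png',cv2.resize(p[110:230,200:400,::-1],(800,480),interpolation=cv2.INTER_CUBIC))
E
```

```text
7.75 [0.4969 0.2279 0.0927] [[-0.0001  0.1054 -0.9944]
 [ 0.0001 -0.9944 -0.1054]
 [-1.     -0.0001  0.0001]] [[-154.3227    0.1565   92.7003]] [-0.488   0.4557 -1.3342]
-110 1 [-108.8094   11.3753   95.2268] 95.22683102286611 95.22683102286611
-90 1 [-80.7917   0.9968 135.7362] 135.73618701921598 135.73618701921598
-80 1 [-75.3246   1.2168 139.4478] 139.4477823462203 139.4477823462203
-10 5 [ -6.1473   5.6466 138.5242] 135.68894166777795 141.09516024750525
0 10 [  6.9382   3.5324 133.6472] 107.29591994334287 141.43078225294758
10 37 [ 13.0013   3.7044 115.8529] 96.68231268531818 141.53398983275937
```

View pics/s5.png

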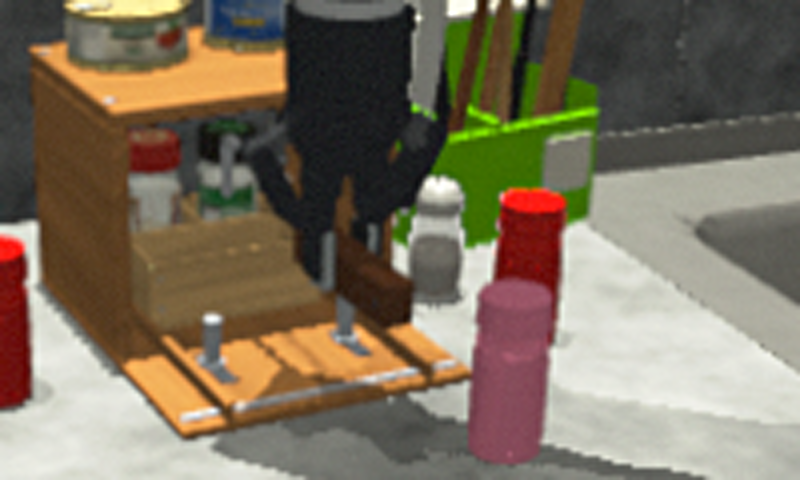

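The hook's end hangs behind the front wall at crop (228,170), about 9 mm inside it. I lower it now.

drive_tool(
  deltas=[
    [0, 0, 0, 15, 0, 0, 1],
    [0, 0, 0, 35, 0, 0, 1],
    [0, 0, 0, 52, 0, 0, 1],
    [0, 0, 0, 62, 0, 0, 1],
    [0, 0, 0, 64, 0, 0, 1],
    [0, 0, 0, 64, 0, 0, 1],
  ],
)

```text
t: 8.4
eef_pos: [0.4972, 0.2281, 0.0281]
eef_rot: [[-0.001, 0.106, -0.994], [-0.0, -0.994, -0.106], [-1.0, 0.0, 0.001]]
contact_force: [-0.7, 0.3, -2.0]
gripper_width: 0.244
```

```bash
python3 - <<'E'
from h import *
np.set_printoptions(precision=4,suppress=True)
o=sensors.get_obs(); print(o['t'],o['eef_pos'],o['joints'],rk(o['eef_pos'][None]),o['contact_force'])
p,d,m=snap('side'); W=cloud(d,m); r=rk(W.reshape(-1,3))
cv2.imwrite('pics/s6.png',cv2.resize(p[110:230,200:400,::-1],(800,480),interpolation=cv2.INTER_CUBIC))
p,d,m=snap('wrist','w6.png')
E
```

```text
8.4 [0.4972 0.2281 0.0281] [-0.2122  0.5232 -0.416   2.0218  0.3343  0.6622 -2.3097] [[-154.0182    0.3587   28.1473]] [-0.7181  0.3032 -2.0348]
```

View pics/s6.png

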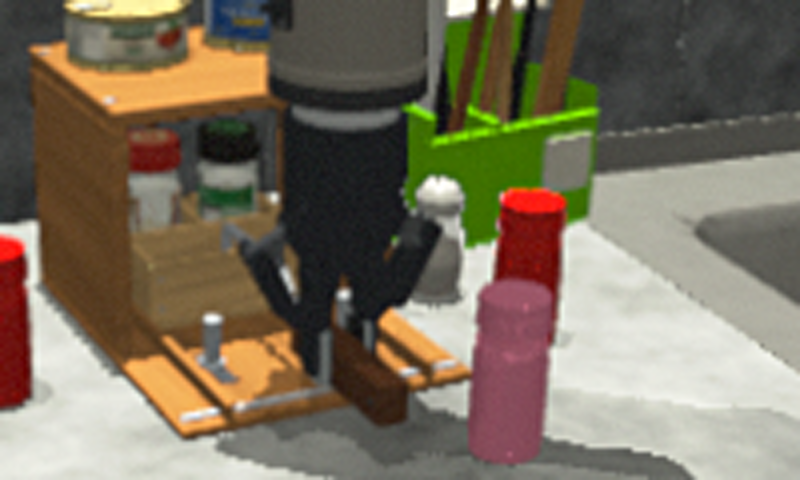

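View pics/w6.png

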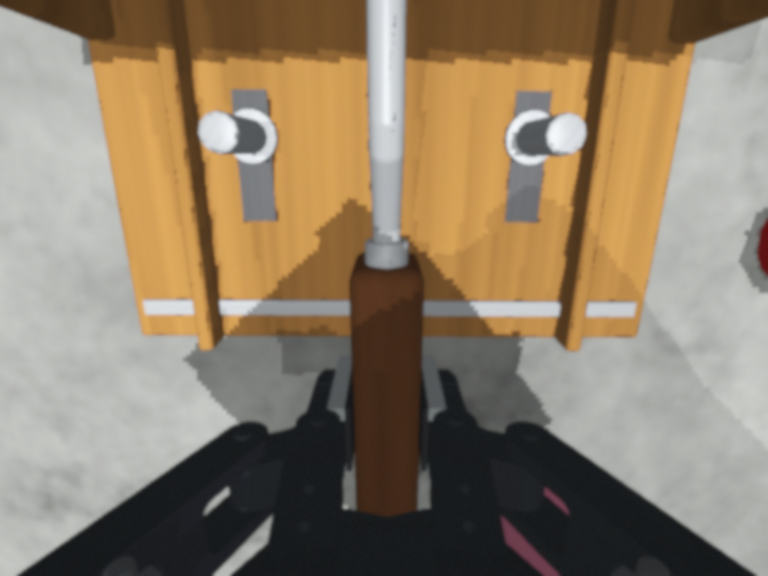

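drive_tool(
  deltas=[
    [0, 0, 0, 0, 0, 1.5, 1],
    [0, 0, 0, 0, 0, 3, 1],
    [0, 0, 0, 0, 0, 4.5, 1],
    [0, 0, 0, 0, 0, 6, 1],
    [0, 0, 0, 0, 0, 7, 1],
    [0, 0, 0, 0, 0, 8, 1],
    [0, 0, 0, 0, 0, 9, 1],
    [0, 0, 0, 0, 0, 10, 1],
    [0, 0, 0, 0, 0, 11, 1],
    [0, 0, 0, 0, 0, 12, 1],
    [0, 0, 0, 0, 0, 12.5, 1],
    [0, 0, 0, 0, 0, 12.5, 1],
  ],
)

```text
t: 9.7
eef_pos: [0.4852, 0.2267, 0.0284]
eef_rot: [[0.0, 0.106, -0.994], [0.0, -0.994, -0.106], [-1.0, -0.0, -0.0]]
contact_force: [2.6, 1.4, -2.0]
gripper_width: 0.246
```

```bash
cat > st.py <<'E'
from h import *
np.set_printoptions(precision=3,suppress=True)
o=sensors.get_obs(); f=o['contact_force']
print(o['t'],'rack',rk(o['eef_pos'][None])[0],'F',f,'Fx',f[:2]@ex,'Fy',f[:2]@ey,'w',o['gripper_width'])
E
python3 st.py
```

```text
9.7 rack [-166.108    0.231   28.42 ] F [ 2.588  1.391 -1.998] Fx 2.720188436688522 Fy 1.111330769703102 w 0.24570344083691328
```

drive_tool(
  deltas=[
    [0, 0, 0, 0, 0, 2, 1],
    [0, 0, 0, 0, 0, 4, 1],
    [0, 0, 0, 0, 0, 7, 1],
    [0, 0, 0, 0, 0, 10, 1],
    [0, 0, 0, 0, 0, 13, 1],
    [0, 0, 0, 0, 0, 16, 1],
    [0, 0, 0, 0, 0, 19, 1],
    [0, 0, 0, 0, 0, 22, 1],
    [0, 0, 0, 0, 0, 25, 1],
    [0, 0, 0, 0, 0, 27, 1],
  ],
)

```text
t: 10.7
eef_pos: [0.458, 0.2238, 0.0284]
eef_rot: [[-0.0, 0.106, -0.994], [-0.0, -0.994, -0.106], [-1.0, -0.0, 0.0]]
contact_force: [3.1, 0.7, -0.7]
gripper_width: 0.245
```

```bash
cat >> st.py <<'E'
import sys
if len(sys.argv)>1:
    p,d,m=snap('side'); W=cloud(d,m); r=rk(W.reshape(-1,3))
    cv2.imwrite('pics/%s.png'%sys.argv[1],cv2.resize(p[110:230,200:400,::-1],(800,480),interpolation=cv2.INTER_CUBIC))
    for y in (-20,0,20,40,60):
        t=r[(r[:,0]>-64)&(r[:,0]<5)&(abs(r[:,1]-y)<10)&(r[:,2]>25)&(r[:,2]<54)]; 
        if len(t): print('front',y,len(t),np.median(t,0))
E
python3 st.py s7
```

```text
10.7 rack [-193.508    0.197   28.374] F [ 3.121  0.718 -0.739] Fx 3.179178194464913 Fy 0.3856427852060568 w 0.24489634864216392
front -20 9 [-32.66  -12.603  30.652]
front 0 62 [-32.521  -0.072  38.973]
front 20 66 [-32.687  20.367  40.18 ]
front 40 57 [-32.002  41.204  40.687]
front 60 106 [-30.616  65.214  39.797]
```

View pics/s7.png

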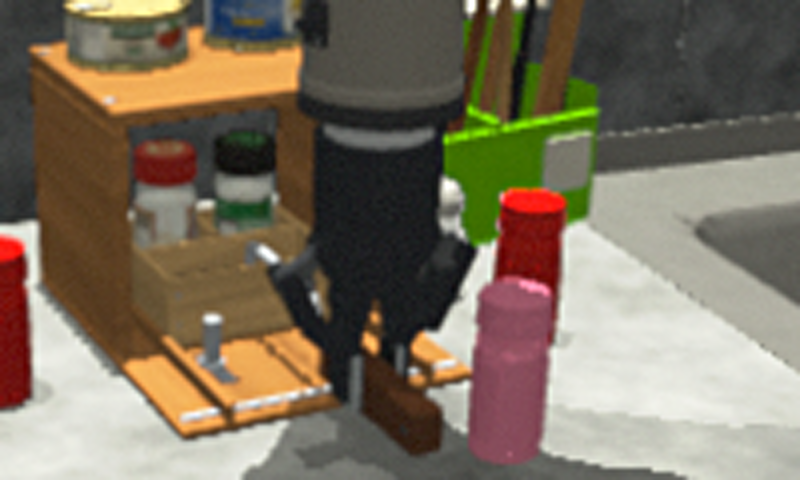

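The basket slides straight (front at rack x -32.5 mm) with both jars upright. Sliding friction is about 3.5 N. I continue.

drive_tool(
  deltas=[
    [0, 0, 0, 0, 0, 2, 1],
    [0, 0, 0, 0, 0, 4, 1],
    [0, 0, 0, 0, 0, 7, 1],
    [0, 0, 0, 0, 0, 10, 1],
    [0, 0, 0, 0, 0, 13, 1],
    [0, 0, 0, 0, 0, 16, 1],
    [0, 0, 0, 0, 0, 18, 1],
    [0, 0, 0, 0, 0, 19, 1],
  ],
)

```text
t: 11.55
eef_pos: [0.4392, 0.2219, 0.0284]
eef_rot: [[0.0, 0.106, -0.994], [0.0, -0.994, -0.106], [-1.0, -0.0, -0.0]]
contact_force: [4.0, 0.6, -1.4]
gripper_width: 0.247
```

```bash
python3 st.py s8
```

```text
11.55 rack [-212.39     0.215   28.395] F [ 4.042  0.612 -1.396] Fx 4.0842076711209385 Fy 0.18287914521921095 w 0.246523153301968
front -20 17 [-51.43  -12.452  36.892]
front 0 74 [-51.578   0.529  39.654]
front 20 80 [-50.522  20.401  40.501]
front 40 55 [-51.024  38.018  43.759]
front 60 127 [-44.394  65.789  40.32 ]
```

View pics/s8.png

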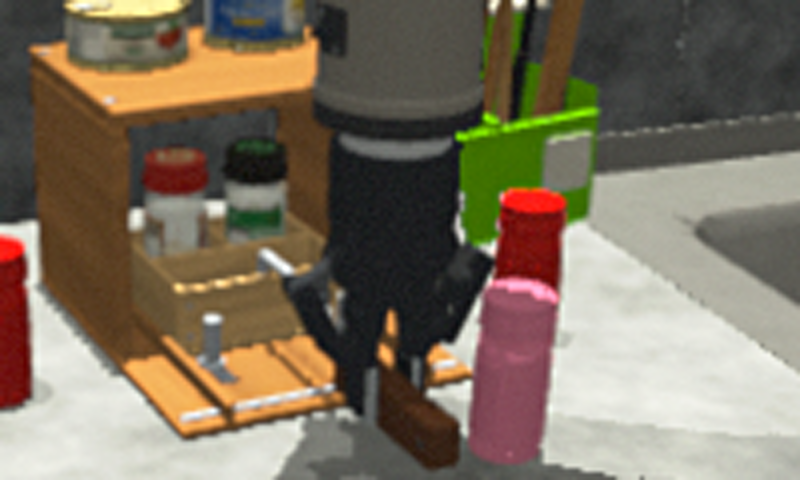

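```bash
python3 - <<'E'
from h import *
p,d,m=snap('side'); W=cloud(d,m)
cv2.imwrite('pics/s9.png',cv2.resize(p[140:240,270:390,::-1],(720,600),interpolation=cv2.INTER_CUBIC))
p,d,m=snap('wrist','w9.png')
q=W.reshape(-1,3); s=q[(np.hypot(q[:,0]-.42,q[:,1]-.145)<.03)&(q[:,2]>.01)]
for a in range(10,120,15):
    t=s[(s[:,2]*1000>a)&(s[:,2]*1000<a+15)]; 
    if len(t): print(a,len(t),t.min(0).round(3),t.max(0).round(3),t.mean(0).round(3))
E
```

```text
10 101 [0.399 0.128 0.01 ] [0.429 0.172 0.025] [0.408 0.156 0.018]
25 105 [0.397 0.13  0.025] [0.433 0.172 0.04 ] [0.407 0.156 0.032]
40 108 [0.396 0.128 0.04 ] [0.428 0.172 0.055] [0.406 0.156 0.047]
55 115 [0.396 0.13  0.055] [0.432 0.171 0.07 ] [0.407 0.156 0.062]
70 111 [0.397 0.129 0.07 ] [0.428 0.17  0.085] [0.407 0.155 0.077]
85 109 [0.396 0.126 0.085] [0.433 0.17  0.1  ] [0.406 0.155 0.093]
100 177 [0.397 0.123 0.1  ] [0.442 0.172 0.115] [0.416 0.151 0.106]
115 32 [0.43  0.157 0.116] [0.441 0.172 0.129] [0.434 0.165 0.123]
```

View pics/s9.png

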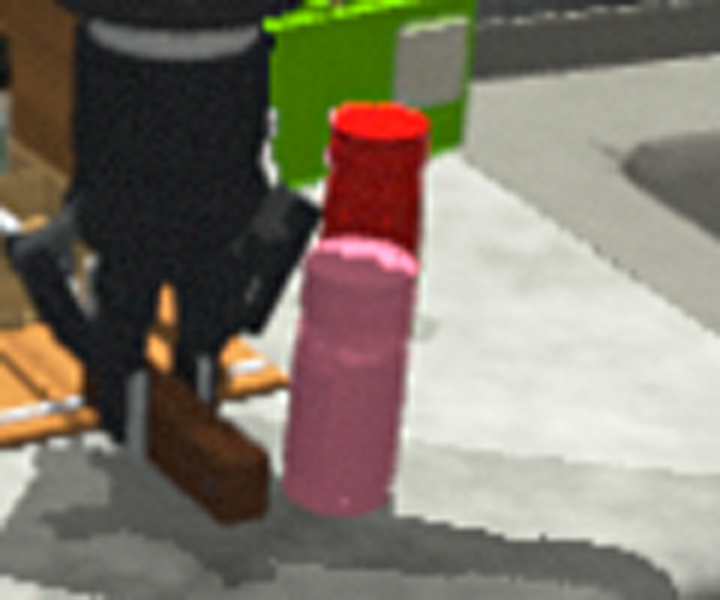

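View pics/w9.png

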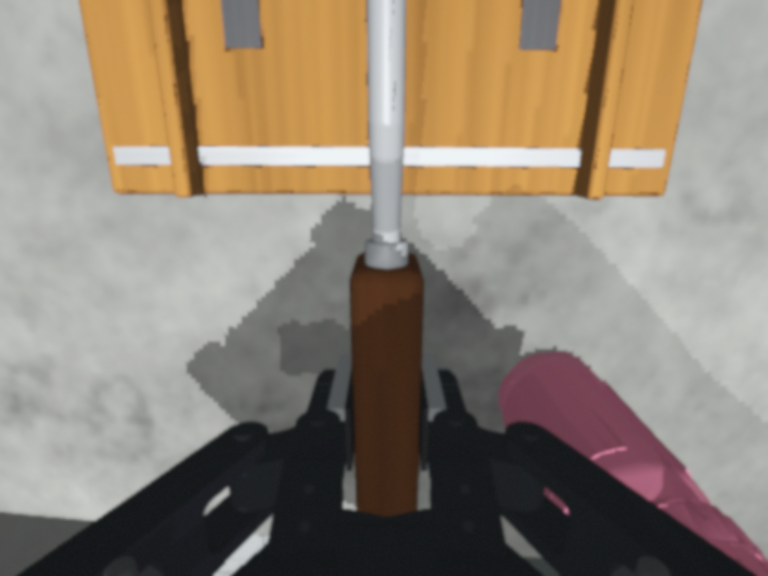

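```bash
python3 - <<'E'
from h import *
np.set_printoptions(precision=3,suppress=True)
p,d,m=snap('side'); W=cloud(d,m)
q=W.reshape(-1,3); C=p.reshape(-1,3).astype(int)
dark=(C.max(1)<75)
for a in range(30,170,8):
    k=(q[:,0]>.40)&(q[:,0]<.48)&(q[:,1]>.1)&(q[:,1]<.27)&(q[:,2]*1000>a)&(q[:,2]*1000<a+8)
    t=q[k&dark]; j=q[k&(C[:,0]>C[:,1]+40)&(C[:,2]>C[:,1]+15)&(q[:,1]<.19)]
    print(a,len(t),np.percentile(t,3,0) if len(t) else '',np.percentile(t,97,0) if len(t) else '','jar',len(j),j.min(0) if len(j) else '',j.max(0) if len(j) else '')
for f in ('side1',):
    z=np.load('/tmp/%s.npz'%f); q=z['W'].reshape(-1,3);C=z['p'].reshape(-1,3).astype(int)
    for a in (10,30,60,90):
        j=q[(C[:,0]>C[:,1]+40)&(C[:,2]>C[:,1]+15)&(np.hypot(q[:,0]-.42,q[:,1]-.147)<.05)&(q[:,2]*1000>a)&(q[:,2]*1000<a+10)]
        print('init',a,j.min(0),j.max(0),j.mean(0))
q=W.reshape(-1,3);C=p.reshape(-1,3).astype(int)
for a in (10,30,60,90):
        j=q[(C[:,0]>C[:,1]+40)&(C[:,2]>C[:,1]+15)&(np.hypot(q[:,0]-.42,q[:,1]-.147)<.05)&(q[:,2]*1000>a)&(q[:,2]*1000<a+10)]
        print('now',a,j.min(0),j.max(0),j.mean(0))
E
```

```text
30 22 [0.402 0.23  0.031] [0.477 0.241 0.037] jar 9 [0.4   0.139 0.03 ] [0.415 0.169 0.037]
38 35 [0.403 0.23  0.038] [0.477 0.247 0.046] jar 8 [0.4   0.137 0.038] [0.411 0.166 0.046]
46 46 [0.401 0.203 0.046] [0.469 0.248 0.054] jar 6 [0.401 0.145 0.048] [0.422 0.17  0.053]
54 105 [0.403 0.202 0.054] [0.445 0.248 0.061] jar 10 [0.4   0.138 0.054] [0.416 0.17  0.062]
62 41 [0.427 0.204 0.062] [0.448 0.248 0.07 ] jar 12 [0.402 0.149 0.062] [0.421 0.171 0.069]
70 46 [0.423 0.191 0.071] [0.445 0.254 0.078] jar 19 [0.4   0.145 0.071] [0.421 0.17  0.078]
78 99 [0.422 0.184 0.078] [0.451 0.264 0.086] jar 15 [0.4   0.139 0.078] [0.421 0.168 0.085]
86 97 [0.422 0.177 0.086] [0.453 0.268 0.094] jar 3 [0.4   0.152 0.087] [0.419 0.169 0.092]
94 101 [0.42  0.176 0.094] [0.452 0.267 0.102] jar 6 [0.4   0.145 0.094] [0.408 0.169 0.098]
102 105 [0.419 0.168 0.102] [0.451 0.268 0.11 ] jar 103 [0.401 0.127 0.103] [0.44  0.167 0.11 ]
110 95 [0.418 0.166 0.11 ] [0.449 0.251 0.118] jar 0  
118 116 [0.418 0.163 0.118] [0.443 0.262 0.126] jar 0  
126 123 [0.418 0.168 0.126] [0.441 0.268 0.134] jar 0  
134 134 [0.419 0.186 0.134] [0.439 0.264 0.142] jar 0  
142 85 [0.424 0.19  0.142] [0.438 0.262 0.15 ] jar 0  
150 37 [0.412 0.231 0.15 ] [0.439 0.261 0.157] jar 0  
158 92 [0.401 0.199 0.158] [0.437 0.261 0.166] jar 0  
166 106 [0.401 0.198 0.166] [0.437 0.26  0.174] jar 0  
init 10 [0.401 0.14  0.01 ] [0.42  0.171 0.02 ] [0.406 0.158 0.015]
init 30 [0.399 0.152 0.032] [0.406 0.167 0.04 ] [0.403 0.159 0.037]
init 60 [0.4   0.137 0.061] [0.422 0.172 0.07 ] [0.409 0.156 0.066]
init 90 [0.399 0.138 0.09 ] [0.421 0.171 0.1  ] [0.406 0.158 0.095]
now 10 [0.4   0.139 0.011] [0.42  0.171 0.015] [0.406 0.155 0.013]
now 30 [0.398 0.139 0.03 ] [0.415 0.169 0.04 ] [0.404 0.154 0.034]
now 60 [0.397 0.138 0.062] [0.421 0.171 0.069] [0.408 0.16  0.066]
now 90 [0.396 0.137 0.09 ] [0.413 0.169 0.099] [0.401 0.152 0.095]
```

The gripper's linkage at z about 0.105 comes within a few mm of the pink jar, which has not moved. I back off slightly, then swing the handle +y about the hook tip and raise it a little for clearance before the last millimetres.

drive_tool(
  deltas=[
    [0, 0, 0, 0, 0, -1.5, 1],
    [0, 0, 0, 0, 0, -3, 1],
    [0.015, 0, 0, -1, -2.5, -3, 1],
    [0.03, 0, 0, -2, -5, -3, 1],
    [0.045, 0, 0, -4, -7.5, -3, 1],
    [0.06, 0, 0, -5, -10, -3, 1],
    [0.06, 0, 0, -5, -10, -3, 1],
    [0.06, 0, 0, -5, -10, -2, 1],
    [0.06, 0, 0, -5, -10, -1, 1],
    [0.06, 0, 0, -5, -10, 0, 1],
  ],
)

```text
t: 12.75
eef_pos: [0.4382, 0.2317, 0.0333]
eef_rot: [[0.0, 0.046, -0.999], [-0.0, -0.999, -0.046], [-1.0, 0.0, -0.0]]
contact_force: [3.7, 0.8, -1.8]
gripper_width: 0.245
```

```bash
python3 st.py s10
```

```text
12.75 rack [-212.289   10.084   33.318] F [ 3.703  0.798 -1.846] Fx 3.7669194000707877 Fy 0.40382079292780637 w 0.24480566987427788
front -20 3 [  4.05  -11.135  43.023]
front 0 59 [-51.563   2.243  37.983]
front 20 77 [-50.674  20.71   41.062]
front 40 60 [-51.014  37.358  44.929]
front 60 131 [-47.736  65.767  39.239]
```

View pics/s10.png

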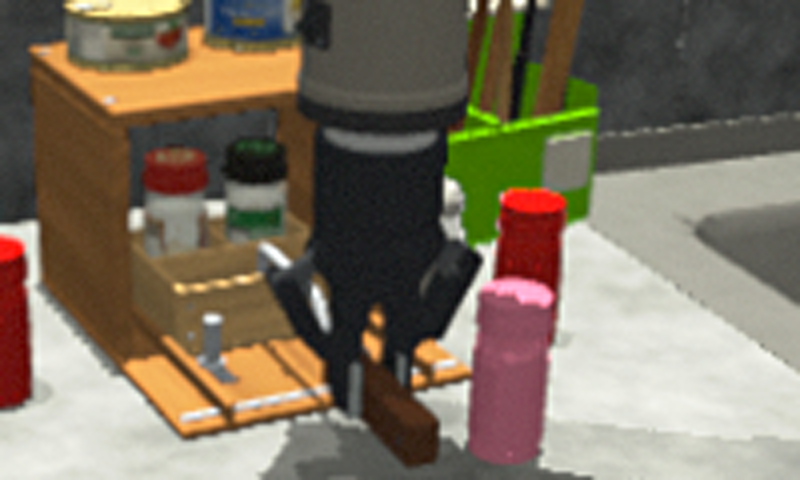

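The pink jar stands upright and clear. I resume the pull slowly.

drive_tool(
  deltas=[
    [0, 0, 0, 0, 0.06, 1, 1],
    [0, 0, 0, 0, 0.12, 2, 1],
    [0, 0, 0, 0, 0.18, 3, 1],
    [0, 0, 0, 0, 0.24, 4, 1],
    [0, 0, 0, 0, 0.3, 5, 1],
    [0, 0, 0, 0, 0.33, 5.5, 1],
    [0, 0, 0, 0, 0.36, 6, 1],
  ],
)

```text
t: 13.5
eef_pos: [0.4323, 0.2312, 0.0334]
eef_rot: [[0.0, 0.046, -0.999], [0.0, -0.999, -0.046], [-1.0, -0.0, -0.0]]
contact_force: [3.8, 0.3, -1.4]
gripper_width: 0.251
```

```bash
python3 st.py
```

```text
13.5 rack [-218.204   10.23    33.402] F [ 3.822  0.277 -1.382] Fx 3.8303306247596747 Fy -0.1266761652010303 w 0.2505808246192106
```

drive_tool(
  deltas=[
    [0, 0, 0, 0, 0, 0.3, 1],
    [0, 0, 0, 0, 0, 0.6, 1],
    [0, 0, 0, 0, 0.1, 0.9, 1],
    [0, 0, 0, 0, 0.1, 1.2, 1],
  ],
)

```text
t: 13.9
eef_pos: [0.4311, 0.231, 0.0334]
eef_rot: [[0.0, 0.046, -0.999], [0.0, -0.999, -0.046], [-1.0, -0.0, -0.0]]
contact_force: [4.0, -0.7, -2.4]
gripper_width: 0.246
```

drive_tool(
  deltas=[
    [0, 0, 0, 0, 0, 0.3, 1],
    [0, 0, 0, 0, 0, 0.6, 1],
    [0, 0, 0, 0, 0.1, 0.9, 1],
    [0, 0, 0, 0, 0.1, 1.2, 1],
  ],
)

```text
t: 14.3
eef_pos: [0.4299, 0.2308, 0.0334]
eef_rot: [[0.0, 0.046, -0.999], [0.0, -0.999, -0.046], [-1.0, -0.0, -0.0]]
contact_force: [3.5, 0.9, -2.3]
gripper_width: 0.246
```

drive_tool(
  deltas=[
    [0, 0, 0, 0, 0, 0.2, 1],
    [0, 0, 0, 0, 0, 0.4, 1],
    [0, 0, 0, 0, 0, 0.6, 1],
  ],
)

```text
t: 14.6
eef_pos: [0.4293, 0.2308, 0.0333]
eef_rot: [[-0.0, 0.046, -0.999], [0.0, -0.999, -0.046], [-1.0, -0.0, 0.0]]
contact_force: [4.3, 0.2, -2.2]
gripper_width: 0.248
```

drive_tool(
  deltas=[
    [0, 0, 0, 0, 0, 0.2, 1],
    [0, 0, 0, 0, 0, 0.4, 1],
    [0, 0, 0, 0, 0, 0.6, 1],
  ],
)

```text
t: 14.9
eef_pos: [0.4291, 0.2309, 0.0334]
eef_rot: [[0.0, 0.046, -0.999], [0.0, -0.999, -0.046], [-1.0, -0.0, -0.0]]
contact_force: [5.3, -0.4, -2.5]
gripper_width: 0.248
```

drive_tool(
  deltas=[
    [0, 0, 0, 0, 0, 0.2, 1],
    [0, 0, 0, 0, 0, 0.4, 1],
    [0, 0, 0, 0, 0, 0.6, 1],
  ],
)

```text
t: 15.2
eef_pos: [0.429, 0.2309, 0.0336]
eef_rot: [[0.001, 0.045, -0.999], [0.001, -0.999, -0.045], [-1.0, -0.001, -0.001]]
contact_force: [8.2, 1.0, -3.8]
gripper_width: 0.248
```

Contact with the pegs is felt: force rises from 3.8 N to 8.2 N. I press on in small steps, targeting about 8 N above sliding friction.

drive_tool(
  deltas=[
    [0, 0, 0, 0, 0, 0.2, 1],
    [0, 0, 0, 0, 0, 0.4, 1],
    [0, 0, 0, 0, 0, 0.4, 1],
  ],
)

```text
t: 15.5
eef_pos: [0.429, 0.231, 0.0337]
eef_rot: [[0.002, 0.045, -0.999], [0.001, -0.999, -0.045], [-1.0, -0.001, -0.002]]
contact_force: [10.7, 0.5, -2.6]
gripper_width: 0.245
```

```bash
python3 st.py s11
```

```text
15.5 rack [-221.588   10.406   33.698] F [10.66   0.455 -2.575] Fx 10.64922649343925 Fy -0.6702789365341465 w 0.2450416603847161
front -20 16 [ -3.475 -13.948  43.606]
front 0 82 [-58.549   2.098  41.432]
front 20 107 [-58.84   19.548  41.978]
front 40 86 [-59.514  37.214  44.559]
front 60 138 [-46.854  66.182  40.959]
```

View pics/s11.png

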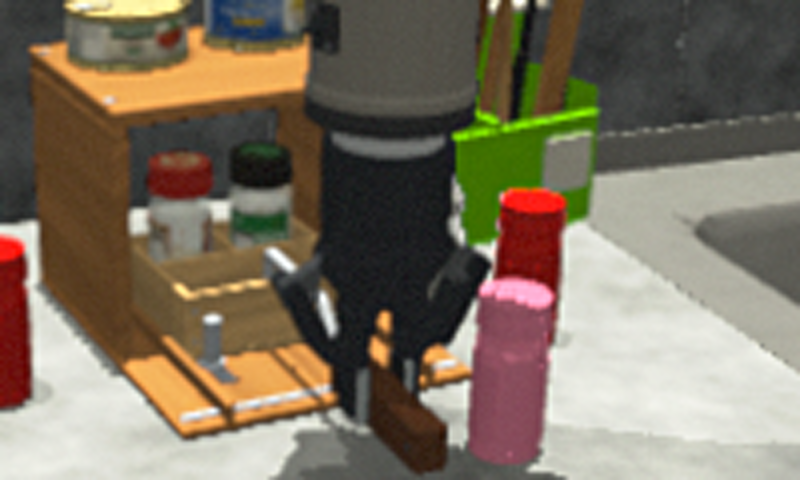

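drive_tool(
  deltas=[
    [0, 0, 0, 0, 0, 0.2, 1],
    [0, 0, 0, 0, 0, 0.2, 1],
    [0, 0, 0, 0, 0, 0.2, 1],
    [0, 0, 0, 0, 0, 0.2, 1],
  ],
)

```text
t: 15.95
eef_pos: [0.4289, 0.231, 0.0337]
eef_rot: [[0.002, 0.045, -0.999], [0.001, -0.999, -0.045], [-1.0, -0.001, -0.002]]
contact_force: [11.8, 1.3, -3.1]
gripper_width: 0.248
```

```bash
python3 st.py; python3 - <<'E'
from h import *
np.set_printoptions(precision=3,suppress=True)
a=[]
for i in range(3):
    o=sensors.get_obs(); a.append(o['contact_force'][:2]@ex)
    p,d,m=snap('side'); W=cloud(d,m); r=rk(W.reshape(-1,3))
    k=(r[:,0]>-66)&(r[:,0]<-50)&(r[:,1]>-5)&(r[:,1]<62)&(abs(r[:,1]-52)>9)&(r[:,2]>25)&(r[:,2]<52)
    t=r[k]; c=np.polyfit(t[:,1],t[:,0],1); print(len(t),c, 'back rim?')
print(a)
p,d,m=snap('top','t11.png');p,d,m=snap('wrist','w11.png')
E
```

```text
15.95 rack [-221.614   10.432   33.724] F [11.757  1.295 -3.118] Fx 11.829086734464465 Fy 0.04974653372909943 w 0.24773065485665807
144 [  0.01  -61.288] back rim?
152 [  0.007 -61.225] back rim?
141 [ -0.009 -61.033] back rim?
[np.float64(11.829086734464465), np.float64(12.410382860624123), np.float64(11.439205565541037)]
```

View pics/w11.png

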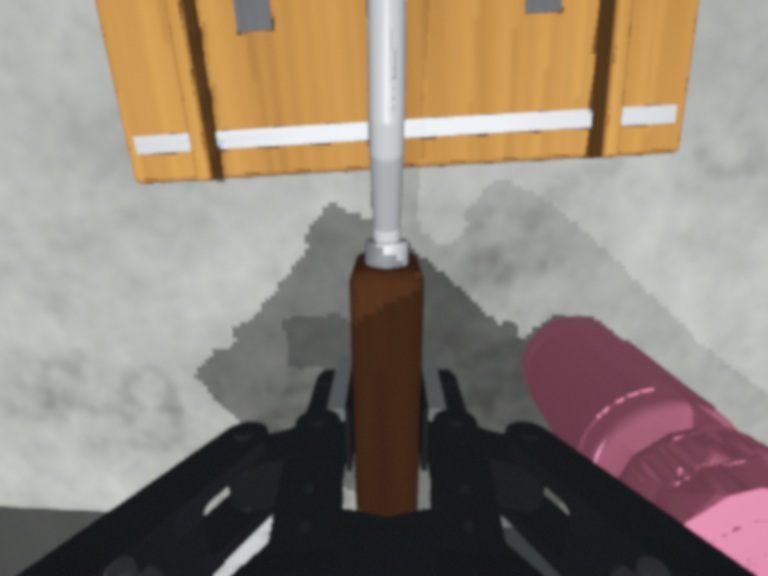

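The press reads 11.9 N, about 8 N above sliding friction. The front is square to the pegs and the press was held for over half a second. I now ease off gently and move the hook clear of the wall.

drive_tool(
  deltas=[
    [0, 0, 0, 0, 0, 0, 1],
    [0, 0, 0, 0, 0, -0.3, 1],
    [0, 0, 0, 0, 0, -0.6, 1],
    [0, 0, 0, 0, 0, -0.9, 1],
    [0, 0, 0, 0, 0, -1.2, 1],
    [0, 0, 0, 0, -0.1, -1.5, 1],
    [0, 0, 0, 0, -0.1, -1.9, 1],
    [0, 0, 0, 0, -0.1, -2.3, 1],
    [0, 0, 0, 0, -0.2, -3, 1],
    [0, 0, 0, 0, -0.3, -4.5, 1],
    [0, 0, 0, 0, -0.4, -6.5, 1],
    [0, 0, 0, 0, -0.5, -8.5, 1],
  ],
)

```text
t: 17.4
eef_pos: [0.4361, 0.2316, 0.0333]
eef_rot: [[-0.0, 0.046, -0.999], [-0.0, -0.999, -0.046], [-1.0, 0.0, 0.0]]
contact_force: [1.1, -0.0, -0.9]
gripper_width: 0.242
```

```bash
python3 st.py s12
```

```text
17.4 rack [-214.401   10.264   33.307] F [ 1.129 -0.04  -0.921] Fx 1.118450179375238 Fy -0.1590076536142992 w 0.2420839588759337
front -20 9 [ -3.444 -11.733  46.253]
front 0 74 [-58.27    2.261  41.007]
front 20 106 [-59.163  19.689  41.629]
front 40 87 [-58.953  37.414  43.713]
front 60 141 [-44.385  66.116  40.654]
```

View pics/s12.png

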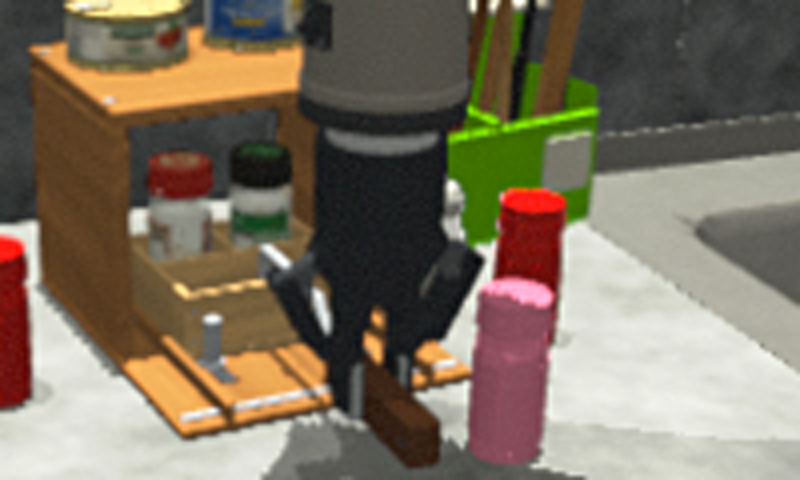

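drive_tool(
  deltas=[
    [0, 0, 0, -8, 0, 0, 1],
    [0, 0, 0, -20, 0, 0, 1],
    [0, 0, 0, -38, 0, 0, 1],
    [0, 0, 0, -55, 0, 0, 1],
    [0, 0, 0, -65, 0, 0, 1],
    [0, 0, 0, -68, 0, 0, 1],
    [0, 0, 0, -68, 0, 0, 1],
  ],
)

```text
t: 18.15
eef_pos: [0.4362, 0.2316, 0.1018]
eef_rot: [[0.001, 0.045, -0.999], [0.0, -0.999, -0.045], [-1.0, -0.0, -0.001]]
contact_force: [0.7, -0.8, -1.4]
gripper_width: 0.248
```

```bash
python3 st.py s13; python3 - <<'E'
from h import *
np.set_printoptions(precision=3,suppress=True)
p,d,m=snap('side'); W=cloud(d,m); r=rk(W.reshape(-1,3))
s=r[(r[:,0]>-110)&(r[:,0]<-20)&(abs(r[:,1])<25)&(r[:,2]>75)&(r[:,2]<165)]
for a in range(-110,-20,10):
    t=s[(s[:,0]>=a)&(s[:,0]<a+10)]
    if len(t): print(a,len(t),t.mean(0),t[:,2].min(),t[:,2].max())
E
```

```text
18.15 rack [-214.308   10.202  101.772] F [ 0.683 -0.765 -1.395] Fx 0.5988052217173946 Fy -0.8328727025563305 w 0.24802281879142832
front -20 96 [-59.433 -19.805  41.739]
front 0 95 [-59.325   0.278  43.197]
front 20 105 [-59.295  19.84   42.42 ]
front 40 89 [-58.564  37.673  44.302]
front 60 142 [-41.944  66.259  40.812]
-60 16 [-52.177   3.746 132.665] 109.77944965654362 149.94733748890377
-50 25 [-48.228   3.217 122.482] 104.85697168610724 148.38645750484608
```

View pics/s13.png

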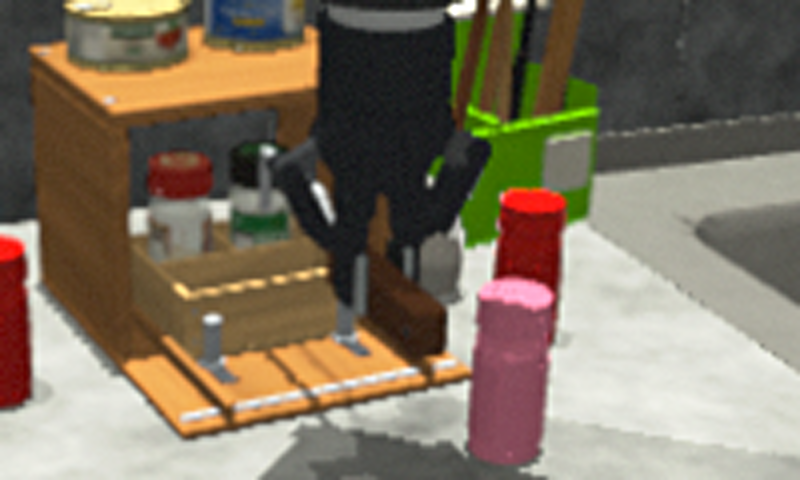

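drive_tool(
  deltas=[
    [0, 0, 0, 0, 0, 9, 1],
    [0, 0, 0, 0, 0, 18, 1],
    [0, 0, 0, -15, 0, 18, 1],
    [0, 0, 0, -38, 0, 18, 1],
    [0, 0, 0, -38, 10, 18, 1],
    [0.015, 0, 0, -38, 40, 18, 1],
    [0.03, 0, 0, -38, 75, 17, 1],
    [0.045, 0, 0, -38, 110, 14, 1],
    [0.06, 0, 0, -38, 145, 9, 1],
    [0.075, 0, 0, -38, 170, 5, 1],
    [0.081, 0, 0, -38, 180, 4, 1],
    [0.081, 0, 0, -38, 180, 4, 1],
  ],
)

```text
t: 19.45
eef_pos: [0.4396, 0.0505, 0.1388]
eef_rot: [[-0.001, -0.037, -0.999], [-0.0, -0.999, 0.037], [-1.0, 0.0, 0.001]]
contact_force: [0.0, -0.1, -2.1]
gripper_width: 0.243
```

drive_tool(
  deltas=[
    [0.01, 0, 0, 0, 25, -10, 1],
    [0.02, 0, 0, 0, 50, -30, 1],
    [0.034, 0, 0, 0, 60, -50, 1],
    [0.034, 0, 0, 0, 60, -59, 1],
    [0.034, 0, 0, 30, 60, -59, 1],
    [0.034, 0, 0, 65, 60, -59, 1],
    [0.034, 0, 0, 95, 60, -59, 1],
    [0.034, 0, 0, 118, 60, -59, 1],
    [0.034, 0, 0, 128, 60, -59, 1],
    [0.034, 0, 0, 131, 60, -59, 1],
    [0.034, 0, 0, 133, 60, -59, 1],
    [0.034, 0, 0, 134, 60, -59, 1],
  ],
)

```text
t: 20.65
eef_pos: [0.4977, -0.0101, 0.0061]
eef_rot: [[0.001, -0.069, -0.998], [0.0, -0.998, 0.069], [-1.0, -0.0, -0.001]]
contact_force: [0.3, 0.1, -1.7]
gripper_width: 0.246
```

```bash
python3 st.py; python3 - <<'E'
from h import *
o=sensors.get_obs(); print(o['eef_pos'])
snap('side','s14.png'); snap('wrist','w14.png')
E
```

```text
20.65 rack [-178.644 -236.582    6.144] F [ 0.34   0.09  -1.667] Fx 0.3480434329720391 Fy 0.05380449132946014 w 0.24605771929685352
[ 0.49766901 -0.0100621   0.0061442 ]
```

View pics/s14.png

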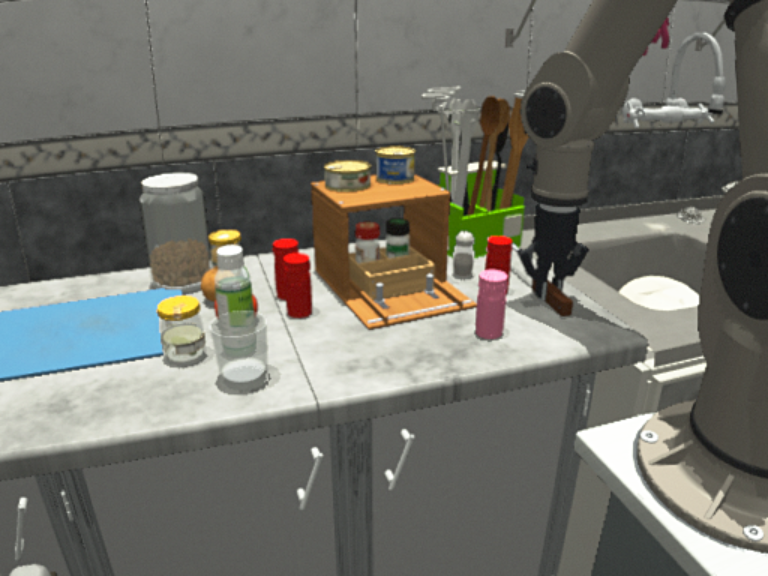

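View pics/w14.png

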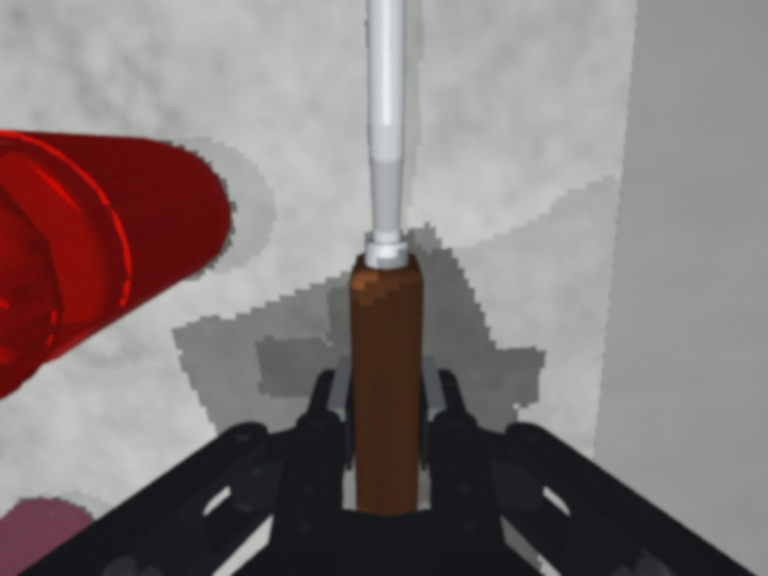

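drive_tool(
  deltas=[
    [0, 0, 0, 1, 0, 0, 1],
    [0, 0, 0, 2, 0, 0, 1],
    [0, 0, 0, 3, 0, 0, 1],
    [0, 0, 0, 4, 0, 0, 1],
    [0, 0, 0, 4, 0, 0, 1],
  ],
)

```text
t: 21.25
eef_pos: [0.4972, -0.0105, 0.0024]
eef_rot: [[0.0, -0.069, -0.998], [-0.001, -0.998, 0.069], [-1.0, 0.0, -0.0]]
contact_force: [-9.0, -0.0, 31.8]
gripper_width: 0.245
```

drive_tool(
  deltas=[
    [0, 0, 0, -1, 0, 0, 1],
    [0, 0, 0, -1.5, 0, 0, 1],
    [0, 0, 0, -1.5, 0, 0, 1],
  ],
)

```text
t: 21.55
eef_pos: [0.4971, -0.0104, 0.0028]
eef_rot: [[0.0, -0.069, -0.998], [0.0, -0.998, 0.069], [-1.0, -0.0, -0.0]]
contact_force: [0.3, 0.2, -1.4]
gripper_width: 0.249
```

drive_tool(
  deltas=[
    [0, 0, 0, 0.3, 0, 0, 1],
    [0, 0, 0, 0.3, 0, 0, 0.6],
    [0, 0, 0, 0.3, 0, 0, 0.5],
    [0, 0, 0, 0, 0, 0, 0.2],
    [0, 0, 0, 0, 0, 0, 0],
    [0, 0, 0, 0, 0, 0, 0],
    [0, 0, 0, 0, 0, 0, 0],
    [0, 0, 0, 0, 0, 0, 0],
  ],
)

```text
t: 22.35
eef_pos: [0.4971, -0.0104, 0.0028]
eef_rot: [[0.0, -0.069, -0.998], [0.0, -0.998, 0.069], [-1.0, -0.0, -0.0]]
contact_force: [-0.3, -0.5, 0.3]
gripper_width: 1.0
```

drive_tool(
  deltas=[
    [0, 0, 0, -10, 0, 0, 0],
    [0, 0, 0, -35, 0, 0, 0],
    [0, 0, 0, -75, 0, 0, 0],
    [0, 0, 0, -115, 0, 0, 0],
    [0, 0, 0, -150, 5, 0, 0],
    [0, 0, 0, -175, 35, 5, 0],
    [0, 0, 0, -180, 75, 10, 0],
    [0, 0, 0, -180, 120, 15, 0],
    [0, 0, 0, -180, 165, 20, 0],
    [0, 0, 0, -180, 200, 25, 0],
    [0, 0, 0, -180, 200, 25, 0],
  ],
)

```text
t: 23.45
eef_pos: [0.4566, -0.2128, 0.1835]
eef_rot: [[0.0, -0.075, -0.997], [-0.001, -0.997, 0.075], [-1.0, 0.001, -0.0]]
contact_force: [0.2, 0.7, -0.1]
gripper_width: 1.002
```

```bash
python3 st.py s15; python3 - <<'E'
from h import *
np.set_printoptions(precision=3,suppress=True)
for c in ['side','top']:
    p,d,m=snap(c,c+'15.png'); W=cloud(d,m); r=rk(W.reshape(-1,3))
    for t in ['hook','salt','glass_near','baby_bottle','green_jar','tomato']:
        for x in finder.cut_out(c,t)[:1]:
            q=W[x['mask']]; print(c,t,round(x['confidence'],2),np.nanmedian(q,0),np.nanpercentile(q,[3,97],0))
    for sg in(-1,1):
        t=r[(r[:,0]>-90)&(r[:,0]<-61.5)&(abs(r[:,1]-sg*50)<12)&(r[:,2]>25)&(r[:,2]<46)]
        if len(t): print(c,'peg',sg,len(t),t.mean(0),t.min(0),t.max(0))
    k=(r[:,0]>-68)&(r[:,0]<-50)&(abs(r[:,1])<35)&(r[:,2]>25)&(r[:,2]<53); t=r[k]; print('front fit',len(t),np.polyfit(t[:,1],t[:,0],1))
    if c=='side': cv2.imwrite('pics/s15b.png',cv2.resize(p[120:220,200:320,::-1],(720,600),interpolation=cv2.INTER_CUBIC))
E
```

```text
23.45 rack [-240.796 -433.888  183.545] F [ 0.231  0.75  -0.059] Fx 0.3091670817853032 Fy 0.7214276399151007 w 1.002361421777719
front -20 100 [-59.449 -19.015  42.66 ]
front 0 95 [-59.162   0.624  43.081]
front 20 99 [-59.417  19.81   42.496]
front 40 89 [-58.368  37.701  44.49 ]
front 60 136 [-43.463  66.343  40.631]
side hook 0.76 [ 0.478 -0.     0.026] [[ 0.425 -0.033  0.004]
 [ 0.575  0.006  0.037]]
side salt 0.64 [0.642 0.097 0.047] [[0.633 0.079 0.011]
 [0.656 0.11  0.087]]
side glass_near 0.81 [0.383 0.549 0.064] [[0.371 0.514 0.006]
 [0.448 0.582 0.092]]
side baby_bottle 0.93 [0.477 0.547 0.124] [[0.468 0.52  0.079]
 [0.506 0.57  0.17 ]]
side green_jar 0.86 [0.477 0.628 0.058] [[0.468 0.598 0.006]
 [0.525 0.66  0.092]]
side tomato 0.43 [0.577 0.506 0.035] [[0.569 0.502 0.026]
 [0.586 0.573 0.044]]
side peg -1 38 [-69.274 -47.359  36.383] [-73.901 -61.137  25.263] [-62.077 -39.309  45.657]
side peg 1 50 [-68.356  52.347  35.781] [-75.958  38.757  25.166] [-61.73   61.815  45.14 ]
front fit 226 [  0.009 -60.988]
top hook 0.75 [ 0.506 -0.011  0.03 ] [[ 0.427 -0.022  0.001]
 [ 0.658  0.005  0.051]]
top salt 0.59 [0.644 0.088 0.063] [[0.633 0.072 0.018]
 [0.665 0.105 0.091]]
top glass_near 0.83 [0.414 0.558 0.039] [[0.373 0.51  0.001]
 [0.447 0.585 0.091]]
top baby_bottle 0.58 [0.485 0.53  0.125] [[0.468 0.516 0.003]
 [0.528 0.561 0.172]]
top green_jar 0.58 [0.493 0.617 0.088] [[0.469 0.596 0.012]
 [0.528 0.651 0.094]]
top tomato 0.92 [0.585 0.529 0.05 ] [[0.558 0.5   0.025]
 [0.617 0.561 0.058]]
top peg -1 26 [-67.798 -51.178  38.838] [-75.093 -60.249  25.993] [-62.049 -40.198  45.981]
top peg 1 27 [-67.31   48.982  38.154] [-74.467  38.731  26.886] [-62.157  61.533  45.424]
front fit 71 [  0.013 -62.689]
```

View pics/s15b.png

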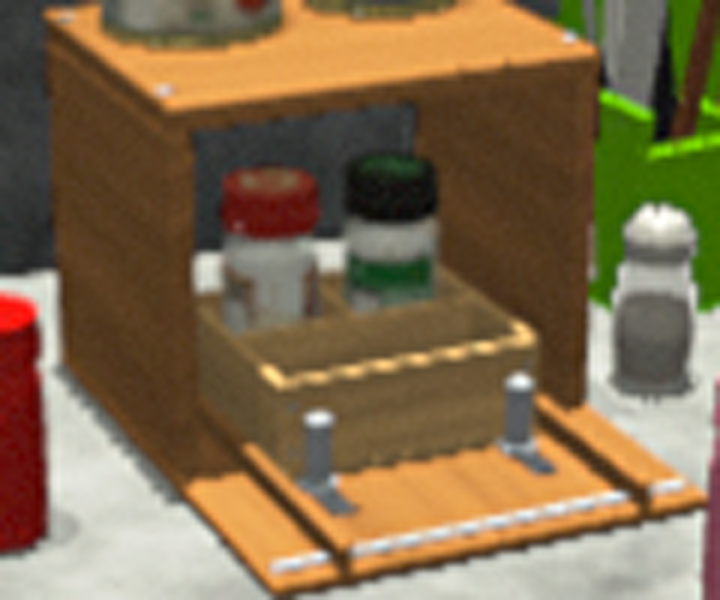

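View pics/top15.png

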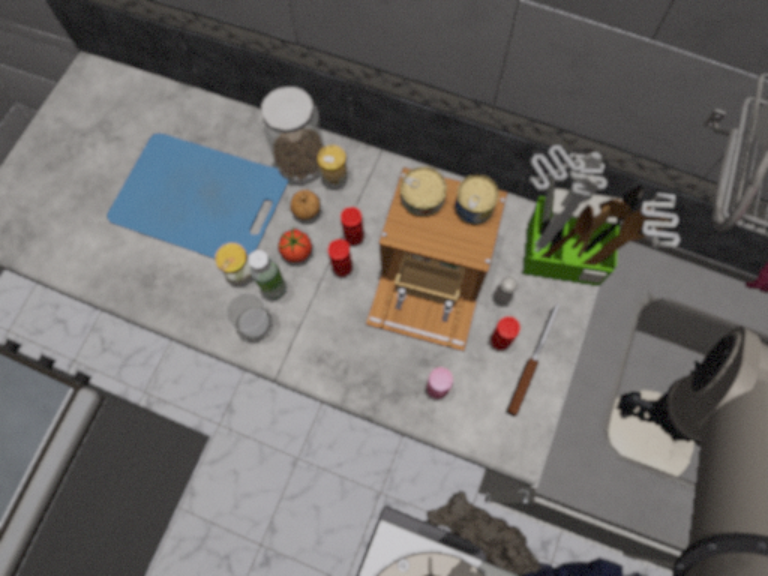

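View pics/side15.png

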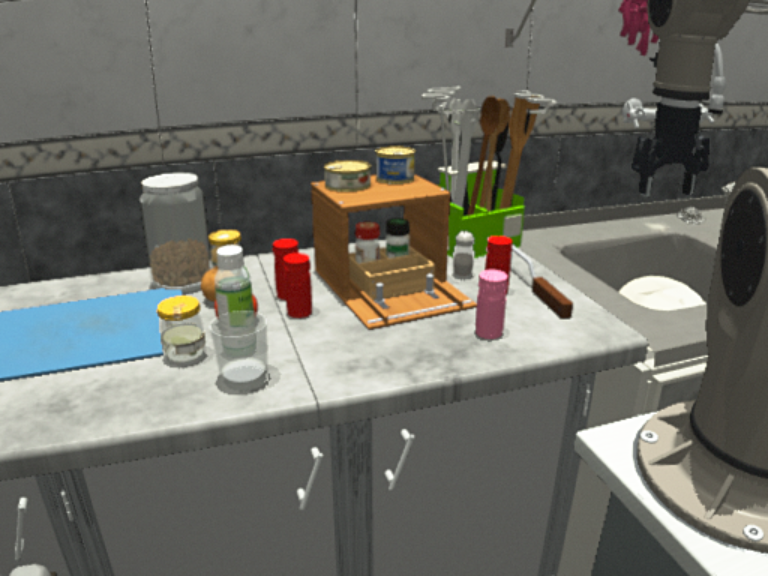

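The basket front sits at rack x -61.0 mm, within noise of the -61.2 mm read while pressed, and is square to within about 0.01 rad. The jars are upright, the hook stands where it started, and the bystanders show no movement. I hand in.

```bash
python3 -c "
from station import workorder
print(workorder.sign_off())"
```

```text
the job is handed in; nothing more can be done
None
```

The basket is drawn out to the stop pegs and the job is handed in after about 24 s of the 64 s allowed. No verdict is reported.

**What I did:** I gripped the hook across its handle and lowered its end behind the basket's front wall. I drew the basket out about 58 mm at roughly 3.8 N of sliding force, then pressed it against the pegs. The press read about 11.9 N, roughly 8 N above sliding friction, and I held it for more than half a second. After easing off, I lifted the hook out and set it back on the worktop at its original spot.

**Last checks:**
- **Basket:** the front wall is within noise of where it was during the press (rack x about -61 mm) and square to about 0.01 rad.
- **Jars and bystanders:** both jars stand upright in the back bay, and every listed bystander reads within 2–3 mm of its starting position.
- **Hook:** it lies still on the worktop, clear of the rack.

**What was not certain or went less well:**
- **Resting contact:** I could not measure whether the basket still presses on the pegs after release. It is inferred from the unchanged position.
- **Pink look-alike jar:** the gripper's linkage came within a few mm of it, and in one picture it may have leaned slightly. I swung the handle away, and afterwards it stood upright in place.
- **Setting the hook down:** the handle briefly pressed on the worktop with about 32 N, under the 40 N limit. I relieved it before opening the gripper.

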